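Tension a spoked wheel: a quarter turn past the bite on each adjuster, in order

ROBOT

A 7-joint arm with a two-finger parallel gripper is mounted at the origin on a cart in front of the work surface, level with it; the furniture and walls round the work are solid. World frame = base frame: x ahead of the robot, y to its left, z up, the work surface at z = 0. Lengths are in m, angles in rad, forces in N, time in s.
With the tool pointing down it reaches from about 0.425 to 0.975 m from the base axis. Payload 16.7 kg.
Tool frame: the origin (TCP) lies where the fingers leave the gripper's body, on its centre line; the fingertips stand 73 mm ahead of it and the grasp point (between the pads) lies pinch_z ahead of it (pinch_z is the distance from the TCP to the grasp point, in m); z points along the fingers, x is the direction in which the jaws open and shut, and the axes are right-handed (so a half turn about z gives the same grasp; the last joint's range is limited). The gripper opens to 85 mm and grips with 20 to 120 N. Pads are 22 mm wide; open, the fingers measure 114 mm over their backs; the gripper's body (76 mm by 85 mm) begins 54 mm behind the grasp point. The pads swing forward as they close: fully open they stand 13 mm farther back than shut.
Start: joints at [1.165, 0.426, 0.074, 1.606, -0.034, 1.111, -0.067], TCP at [0.171, -0.653, 0.304] pointing down, gripper open.
Joint ranges: [-2.85, 2.85], [-0.5, 2.14], [-1.23, 1.37], [0.21, 2.46], [-1.02, 4.16], [0.16, 2.05], [-2.73, 2.73]. Speed limits (rad/s): [1.89, 1.89, 2.39, 2.39, 3.01, 3.01, 3.01].

INTERFACE

Orientations are given as a 3x3 rotation matrix whose columns are the frame's x, y, z axes.
In Python, from bench import read_state, camera, camera_model, hand_in, pinch_z gives the robot as it stands. The module is installed in compiled form; this text tells all that it offers.
- The arm moves only by the tool arm_command, never from a script. Its argument "series" is a list that holds one entry, the list of rows, each a list of 7 numbers: the finger opening in mm, from 0 to 85.4, then the shift along the tool's x, y, z in mm, then the turn, a rotation vector about the tool's x, y, z in degrees. A call has 1 to 10 rows; each row shifts and turns the pose as measured when the row begins, along the tool's axes as they then stand; what a row does not reach is not made up. A row lasts 1/8 s, in which the tool goes at most 62.5 mm and 10.7 degrees, less where a joint would pass 70% of its speed; a pose out of reach is approached as far as the arm can. A call is refused whole if a number of a shift passes 62.5 or a number of a turn 10.7, either way. A call with a gripper value outside its range is refused whole. The fingers move at their own pace and stop on an object; the grip force is fixed at half the most. Time passes only in rows, so rows that do not move let the fingers close. It gives the time, the measured TCP pose, the force and the opening at its end, in the units of the state.
- read_state(): the state, without advancing time (a new reading comes with each control period).
- camera(name): name is "scene" or "top" or "wrist"; returns the picture (384x512x3 uint8, red, green, blue); there is no depth.
- camera_model(name): a dict with "camera_matrix" (3x3 intrinsics, pixels), "view" (4x4, takes a point from world to camera coordinates). Camera axes: x right, y down, z forward; pixel columns grow to the right and rows downward; lengths in m; the calibration is good to about 2 mm. The wrist camera is an equidistant fisheye: a pixel r from the principal point sees the ray r / f radians off the axis. A picture is of the moment at which its call begins: read the wrist's pose just before it. camera_model takes no time and is no camera call; for the wrist camera it gives the pose at the moment of the call.
- hand_in(): hands the job in, once; it reports no verdict.
The state is a dict: "time": time; "joint_pos": joint angles; "joint_vel": joint speeds; "joint_efforts": joint torques, N m; "eef_pos": TCP position; "ee_rot": TCP orientation; "wrist_force": force on the tool from outside, world axes, zero at the start; "wrist_torque": the same for the moment, N m; "width": finger opening in m.
Only numpy, scipy, OpenCV 4.12 (cv2) and the standard library are available. Lean on these libraries where they do the work, as an engineer would, in place of code of your own. Each camera call takes 0.05 s, during which the arm holds its last target.

TASK

Tension the spoked wheel: starting with the cross handle at the rim's lug and going round clockwise, push the spokes of each of the three handles clockwise with the fingertips, first until you feel the play end and the screw bite, then one quarter turn further. Finish each before you go to the next, never press on or squeeze a handle with more than 20 N, and leave the other things on the table alone.

Things in the scene. Friction and masses are not known exactly. Their poses are not given: they have to be found in the camera images.
- rim: spoked wheel, fixed flat on the table: dark rim 190 mm across, 14 high; hub 31 high; three steel adjuster blocks (34x34, 30 high; 33 at the axis) 88 mm from the centre, 120 deg apart. Origin: wheel centre at table height, z up. +x points to adjuster 1, which has a flat lug (26 wide, 12 high) outside it, out to 132 mm; adjusters 2 and 3 follow clockwise seen from above
- cross_1: steel cross handle on adjuster 1 (at the lug). Origin on its upright turning axis, 43 mm above the table. Four level round spokes (8 mm thick) along its own +x,-x,+y,-y, 11 mm above the origin, with 12 mm end balls, ends 53 mm from the axis; boss 24 mm across, top 66 mm above the table. Free room for shut fingertips between spokes, down to the blocks and rim. Clockwise from above tightens
- cross_2: same handle on adjuster 2, next clockwise from 1. Each handle first has hidden play of 3 to 60 deg, different for each: turned clockwise it goes almost freely (under 1 N at 40 mm from the axis); then it bites and takes the screw along: the load jumps to about 5 N at 40 mm and rises to about 7.5 N after a quarter turn (more nearer the axis)
- cross_3: same handle on adjuster 3, the last clockwise. All handles and screws stay where they are left; a handle turned back first goes back through up to 63 deg of play and only then loosens the screw. Each screw has a hard stop 120 deg past the bite
- nut_1_mid (a point): centre of the brass draw nut (18 mm across, 12 long) on the tie rod of adjuster 1, 16 mm above the table, at the start 48 mm from the wheel's centre. It moves outward along the rod, 2.0 mm per quarter turn of the screw after the bite; it stands still during the play
- nut_2_mid (a point): centre of the brass draw nut (18 mm across, 12 long) on the tie rod of adjuster 2, 16 mm above the table, at the start 48 mm from the wheel's centre. It moves outward along the rod, 2.0 mm per quarter turn of the screw after the bite; it stands still during the play
- nut_3_mid (a point): centre of the brass draw nut (18 mm across, 12 long) on the tie rod of adjuster 3, 16 mm above the table, at the start 48 mm from the wheel's centre. It moves outward along the rod, 2.0 mm per quarter turn of the screw after the bite; it stands still during the play
- tape_measure: black pocket tape measure, 66x64x31 mm, a bystander to be left alone; origin under its centre
- metal_bar_2: grey cast metal bar, 21x109x22 mm, a bystander to be left alone; origin under its centre
- quoin_key: T-handled steel key, 88x129x17 mm, lying flat, a bystander to be left alone; origin under its centre
- ink_tin_3: round ink tin, 107 mm across, 55 mm high, a bystander to be left alone; origin under its centre

How it is judged:
On the way, in this order (a step that is already met when the one before it is completed fails the run):
1. adjuster 1: its screw has been turned a quarter turn past the bite (draw nut 1.7 to 2.3 mm out) (distance of nut_1_mid from where it was at the start of the episode between 0.0017 and 0.0023 m), for 0.2 s.
2. adjuster 2: its screw has been turned a quarter turn past the bite (draw nut 1.7 to 2.3 mm out) (distance of nut_2_mid from where it was at the start of the episode between 0.0017 and 0.0023 m), for 0.2 s.
3. adjuster 3: its screw has been turned a quarter turn past the bite (draw nut 1.7 to 2.3 mm out) (distance of nut_3_mid from where it was at the start of the episode between 0.0017 and 0.0023 m), for 0.2 s.
At the end, for the whole second after the job is handed in: All three screws stand one quarter turn (90 degrees, give or take 13) past their bite, so each draw nut lies 2.0 mm (give or take 0.3) further out than at the start, and the bystanders are at rest (all of step 1 and all of step 2 and all of step 3 and linear speed of each of tape_measure, metal_bar_2, quoin_key, ink_tin_3 below 0.02 m/s); the robot touches nothing.
It fails at once if a cross handle is pressed or gripped with more than 20 N (contact force between anything else and cross_1 above 20 N or contact force between anything else and cross_2 above 20 N or contact force between anything else and cross_3 above 20 N).
It fails at once if the second or third screw is turned before the one ahead of it is finished ((distance of nut_2_mid from where it was at the start of the episode above 0.0004 m and distance of nut_1_mid from where it was at the start of the episode below 0.0016 m) or (distance of nut_3_mid from where it was at the start of the episode above 0.0004 m and distance of nut_2_mid from where it was at the start of the episode below 0.0016 m) or (distance of nut_3_mid from where it was at the start of the episode above 0.0004 m and distance of nut_1_mid from where it was at the start of the episode below 0.0016 m)).
It fails at once if a bystander is moved by more than 15 mm (distance of any of tape_measure, metal_bar_2, quoin_key, ink_tin_3 from where it was at the start of the episode above 0.015 m).
It also fails if it takes over 72 s, if anything falls off the work surface, if the arm or the gripper's body presses on something with over 40 N, if the wrist force passes 120 N, or if a joint passes its speed limit or range.

## Working session

There is one attempt and no reset: what is moved stays moved. The work goes in short steps, Python scripts to look and compute and a tool call to move; the robot and the scene stay as the last step left them, time stands still between calls to the robot, and variables do not carry over. Pictures are saved under pics/ and viewed, and the job is handed in when it is done.

Besides the shell and the picture viewer there is one more tool, called after "Emit:" as name(argument=value, ...), one argument or row to a line, values as JSON. arm_command: Moves the arm, as the interface text tells. Its arguments: {"type":"object","properties":{"series":{"type":"array","items":{"type":"array","items":{"type":"array","items":{"type":"number"}}}}},"required":["series"]}

```bash
mkdir -p pics
python3 - <<'E'
from bench import *
import cv2
s=read_state()
print(s['time'],s['eef_pos'],s['ee_rot'],s['wrist_force'],s['width'],pinch_z if not callable(pinch_z) else pinch_z())
for n in ['scene','top']:
    im=camera(n);cv2.imwrite(f'pics/{n}0.png',im[:,:,::-1]);m=camera_model(n);print(n,m)
E
```

```text
0.0 [ 0.17135063 -0.65255023  0.30322774] [[ 2.53974943e-01 -9.67210719e-01 -3.93072285e-04]
 [-9.67209955e-01 -2.53975237e-01  1.21729350e-03]
 [-1.27720995e-03  7.10213792e-05 -9.99999182e-01]] [-0.0257934   0.01714152 -0.00649961] 0.08551284397925557 0.0539
scene {'camera_matrix': array([[443.83202513,   0.        , 252.89124518],
       [  0.        , 443.83202513, 197.54181107],
       [  0.        ,   0.        ,   1.        ]]), 'view': array([[ 0.90348766, -0.42843241, -0.01247915, -0.52551773],
       [-0.32661823, -0.66934266, -0.66730873,  0.1922677 ],
       [ 0.27754385,  0.60698111, -0.74467667,  0.92370805],
       [ 0.        ,  0.        ,  0.        ,  1.        ]])}
top {'camera_matrix': array([[359.93991062,   0.        , 260.63167922],
       [  0.        , 359.93991062, 192.95115301],
       [  0.        ,   0.        ,   1.        ]]), 'view': array([[ 7.95519674e-03, -9.99968100e-01,  7.17195761e-04,
        -7.08264365e-02],
       [-9.93668551e-01, -7.98545763e-03, -1.12067134e-01,
         5.62147423e-01],
       [ 1.12069286e-01,  1.78861227e-04, -9.93700379e-01,
         9.89312637e-01],
       [ 0.00000000e+00,  0.00000000e+00,  0.00000000e+00,
         1.00000000e+00]])}
```

View pics/scene0.png

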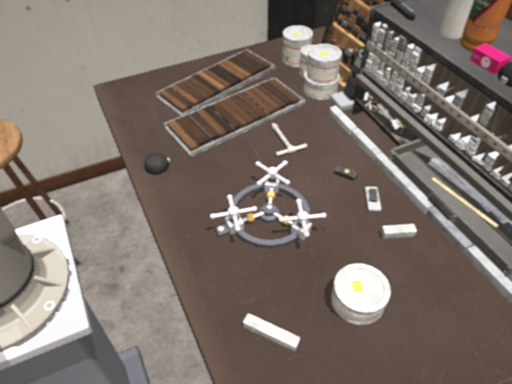

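View pics/top0.png

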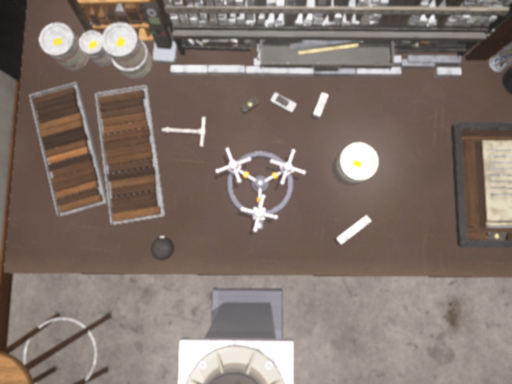

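Run:
```python
import cv2
im=cv2.imread('pics/top0.png')[135:245,205:315]
cv2.imwrite('pics/top0c.png',cv2.resize(im,None,fx=5.4,fy=5.4,interpolation=cv2.INTER_CUBIC))
im=cv2.imread('pics/scene0.png')[150:255,205:335]
cv2.imwrite('pics/scene0c.png',cv2.resize(im,None,fx=5,fy=5,interpolation=cv2.INTER_CUBIC))
```

```text
(no output)
```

View pics/top0c.png

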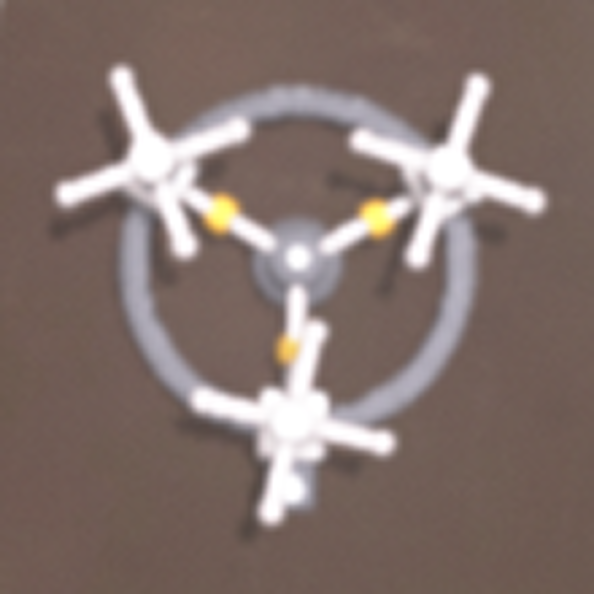

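View pics/scene0c.png

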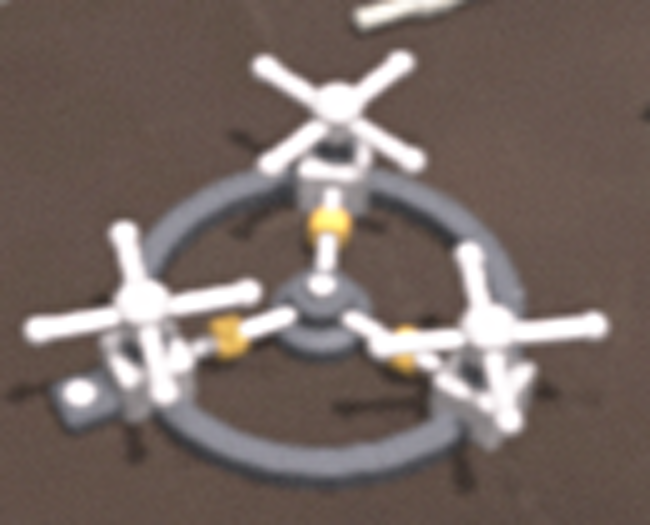

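```bash
cat > h.py <<'E'
import numpy as np
from bench import *
def proj(n,P):
    m=camera_model(n);P=np.atleast_2d(P)
    c=P@m['view'][:3,:3].T+m['view'][:3,3]
    q=c@m['camera_matrix'].T
    return q[:,:2]/q[:,2:]
E
python3 - <<'E'
from h import *
from scipy.optimize import least_squares
T=dict(o=(205,135),s=5.4,hub=(298,258),b=[(295,423),(152,160),(450,168)],
 e=[[(319,330),(203,400),(270,515),(389,442)],[(122,76),(241,129),(66,195),(185,248)],[(478,85),(361,141),(538,203),(417,260)]])
S=dict(o=(205,150),s=5,hub=(321,286),b=[(141,298),(338,100),(488,323)],
 e=[[(124,236),(250,293),(38,328),(163,390)],[(266,67),(402,62),(272,160),(417,160)],[(470,255),(597,325),(385,345),(510,420)]])
f=lambda D,p:(np.array(p,float)+.5)/D['s']-.5+np.array(D['o'])
def res(x,split=False):
    cx,cy,yaw=x[:3];r=[]
    for k,(n,D) in enumerate((('top',T),('scene',S))):
        off=x[6+2*k:8+2*k]
        r.append(proj(n,[cx,cy,.031])-f(D,D['hub'])+off)
        for i in range(3):
            a=yaw-i*2*np.pi/3
            ax=np.array([cx+.088*np.cos(a),cy+.088*np.sin(a)])
            r.append(proj(n,[*ax,.066])-f(D,D['b'][i])+off)
            P=[[*(ax+.047*np.array([np.cos(x[3+i]+j*np.pi/2),np.sin(x[3+i]+j*np.pi/2)])),.054] for j in range(4)]
            q=proj(n,P)
            for e in f(D,D['e'][i]):
                d=q-e+off;r.append(d[np.argmin((d**2).sum(1))][None])
    return np.r_[np.concatenate(r).ravel(),x[6:]/1.5]
best=None
for a in np.radians([0,30,60]):
  for b in np.radians([0,30,60]):
    for c in np.radians([0,30,60]):
      s=least_squares(res,[.58,-.07,np.pi,a,b,c,0,0,0,0])
      if best is None or s.cost<best.cost:best=s
x=best.x;print(best.cost,x[:2],np.degrees(x[2:6])%360,np.degrees(x[3:6])%90,x[6:])
print(np.round(best.fun.reshape(-1,2),1).tolist())
for i in range(3):
    a=x[2]-i*2*np.pi/3;print(i+1,x[:2]+.088*np.array([np.cos(a),np.sin(a)]))
E
```

```text
Traceback (most recent call last):
  File "h.py", line 4, in proj
    m=camera_model(n);P=np.atleast_2d(P)
ValueError: time passes only in moves, steps and waits
```

```bash
cat > h.py <<'E'
import numpy as np, functools
from bench import *
cm=functools.lru_cache(camera_model)
def proj(n,P):
    m=cm(n);P=np.atleast_2d(P)
    c=P@m['view'][:3,:3].T+m['view'][:3,3]
    q=c@m['camera_matrix'].T
    return q[:,:2]/q[:,2:]
E
cat > fit.py <<'E'
from h import *
from scipy.optimize import least_squares
T=dict(o=(205,135),s=5.4,hub=(298,258),b=[(295,423),(152,160),(450,168)],
 e=[[(319,330),(203,400),(270,515),(389,442)],[(122,76),(241,129),(66,195),(185,248)],[(478,85),(361,141),(538,203),(417,260)]])
S=dict(o=(205,150),s=5,hub=(321,286),b=[(141,298),(338,100),(488,323)],
 e=[[(124,236),(250,293),(38,328),(163,390)],[(266,67),(402,62),(272,160),(417,160)],[(470,255),(597,325),(385,345),(510,420)]])
f=lambda D,p:(np.array(p,float)+.5)/D['s']-.5+np.array(D['o'])
def res(x,split=False):
    cx,cy,yaw=x[:3];r=[]
    for k,(n,D) in enumerate((('top',T),('scene',S))):
        off=x[6+2*k:8+2*k]
        r.append(proj(n,[cx,cy,.031])-f(D,D['hub'])+off)
        for i in range(3):
            a=yaw-i*2*np.pi/3
            ax=np.array([cx+.088*np.cos(a),cy+.088*np.sin(a)])
            r.append(proj(n,[*ax,.066])-f(D,D['b'][i])+off)
            P=[[*(ax+.047*np.array([np.cos(x[3+i]+j*np.pi/2),np.sin(x[3+i]+j*np.pi/2)])),.054] for j in range(4)]
            q=proj(n,P)
            for e in f(D,D['e'][i]):
                d=q-e+off;r.append(d[np.argmin((d**2).sum(1))][None])
    return np.r_[np.concatenate(r).ravel(),x[6:]/1.5]
best=None
for a in np.radians([0,30,60]):
  for b in np.radians([0,30,60]):
    for c in np.radians([0,30,60]):
      s=least_squares(res,[.58,-.07,np.pi,a,b,c,0,0,0,0])
      if best is None or s.cost<best.cost:best=s
x=best.x;print(best.cost,x[:2],np.degrees(x[2:6])%360,np.degrees(x[3:6])%90,x[6:])
print(np.round(best.fun.reshape(-1,2),1).tolist())
for i in range(3):
    a=x[2]-i*2*np.pi/3;print(i+1,x[:2]+.088*np.array([np.cos(a),np.sin(a)]))
E
python3 fit.py
```

```text
6.573983228949494 [ 0.59298536 -0.06417125] [178.72483156  76.7221066   21.36589182  70.98331116] [76.7221066  21.36589182 70.98331116] [ 0.01534288 -0.09360735  0.11700575 -0.45482985]
[[0.2, -0.1], [-0.2, -0.4], [-0.6, 0.6], [0.3, 0.0], [0.3, -0.6], [-1.1, 0.3], [0.2, -0.3], [0.2, 0.7], [-0.3, 0.4], [0.6, -0.0], [0.3, -0.2], [0.1, -0.1], [0.0, 0.5], [0.4, 0.2], [-0.6, -0.3], [0.4, -0.7], [0.4, -0.7], [0.5, -0.8], [0.4, -0.2], [-0.4, 0.2], [0.4, 0.3], [0.3, 0.7], [0.1, -0.9], [0.1, 0.1], [-0.1, 0.3], [-0.1, 1.0], [-0.9, 0.2], [0.6, -0.9], [-0.1, 0.3], [-0.6, 0.2], [-0.4, 0.2], [-0.1, 0.2], [0.0, -0.1], [0.1, -0.3]]
1 [ 0.50500715 -0.0622129 ]
2 [0.63867045 0.01104093]
3 [ 0.63527848 -0.14134179]
```

```bash
cat >> h.py <<'E'
AX={1:(.5050,-.0622),2:(.6387,.0110),3:(.6353,-.1413)}
SP={1:76.7,2:21.4,3:71.0}
U,V=.042,.015
def pose():
    s=read_state();R=np.array(s['ee_rot']);return s,np.array(s['eef_pos']),R,np.degrees(np.arctan2(R[1,0],R[0,0]))
def target(i,phi,z,u=U,v=V):
    p=np.radians(phi);er=np.array([np.cos(p),np.sin(p)]);et=np.array([-er[1],er[0]])
    return np.r_[np.array(AX[i])+u*er+v*et,z]
def plan(P,phi,n,total=None):
    """rows from current pose to xyz P and yaw phi (unwrapped diff), tool pointing down"""
    from scipy.spatial.transform import Rotation as Ro
    s,p,R,y=pose()
    p1=np.radians(phi);Rt=np.array([[np.cos(p1),np.sin(p1),0],[np.sin(p1),-np.cos(p1),0],[0,0,-1]])
    rv=Ro.from_matrix(R.T@Rt).as_rotvec()
    d=((phi-y+180)%360-180)
    if total: d=total
    rows=[]
    tilt=np.degrees(rv) if abs(d)<90 else np.array([0,0,-d]);
    for k in range(n):
        Rk=R@Ro.from_rotvec(np.radians(tilt)*k/n).as_matrix()
        sh=Rk.T@(np.array(P)-p)/n*1000
        rows.append([0]+np.round(sh,1).tolist()+np.round(tilt/n,2).tolist())
    print('t',s['time'],'p',p.round(4),'yaw',round(y,1),'F',np.round(s['wrist_force'],2),'dyaw',round(d,1));print(rows)
E
python3 - <<'E'
from h import *
print(target(1,91.7,.113))
plan([*target(1,91.7,.2)[:2],.2],91.7,17)
E
```

```text
[ 0.48876062 -0.02066348  0.113     ]
t 0.1 p [ 0.1714 -0.6526  0.3033] yaw -75.3 F [ 0.56 -0.09  0.11] dyaw 167.0
[[0, -31.2, -27.5, 6.1, 0.0, 0.0, -9.82], [0, -26.1, -32.4, 6.1, 0.0, 0.0, -9.82], [0, -20.1, -36.4, 6.1, 0.0, 0.0, -9.82], [0, -13.6, -39.3, 6.1, 0.0, 0.0, -9.82], [0, -6.7, -41.0, 6.1, 0.0, 0.0, -9.82], [0, 0.4, -41.6, 6.1, 0.0, 0.0, -9.82], [0, 7.5, -40.9, 6.1, 0.0, 0.0, -9.82], [0, 14.3, -39.0, 6.1, 0.0, 0.0, -9.82], [0, 20.8, -36.0, 6.1, 0.0, 0.0, -9.82], [0, 26.6, -32.0, 6.1, 0.0, 0.0, -9.82], [0, 31.7, -26.9, 6.1, 0.0, 0.0, -9.82], [0, 35.8, -21.1, 6.1, 0.0, 0.0, -9.82], [0, 38.9, -14.7, 6.1, 0.0, 0.0, -9.82], [0, 40.8, -7.9, 6.1, 0.0, 0.0, -9.82], [0, 41.6, -0.8, 6.1, 0.0, 0.0, -9.82], [0, 41.1, 6.3, 6.1, 0.0, 0.0, -9.82], [0, 39.4, 13.2, 6.1, 0.0, 0.0, -9.82]]
```

Emit:
arm_command(
  series=[
    [[0,-31,-27.5,0,0,0,-10],[0,-26,-32.5,0,0,0,-10],[0,-20,-36.5,0,0,0,-10],[0,-13.5,-39,0,0,0,-10],[0,-6.5,-41,0,0,0,-10],[0,0.5,-41.5,0,0,0,-10],[0,7.5,-41,0,0,0,-10],[0,14.5,-39,0,0,0,-10]],
  ],
)

```text
time: 1.1
eef_pos: [0.3147, -0.3439, 0.3007]
ee_rot: [[0.992, 0.122, -0.004], [0.122, -0.993, 0.004], [-0.004, -0.004, -1.0]]
wrist_force: [0.3, -0.9, -0.1]
width: -0.0002
```

Run:
```python
from h import *
plan([*target(1,91.7,.2)[:2],.2],91.7,10)
print(pose()[0]['joint_pos'].round(2) if hasattr(pose()[0]['joint_pos'],'round') else 0)
```

```text
t 1.1 p [ 0.3147 -0.3439  0.3007] yaw 7.0 F [ 0.34 -0.85 -0.14] dyaw 84.7
[[0, 21.3, -29.9, 10.1, -0.03, -0.0, -8.47], [0, 25.4, -26.5, 10.1, -0.03, -0.0, -8.47], [0, 29.1, -22.4, 10.1, -0.03, -0.0, -8.47], [0, 32.0, -17.9, 10.1, -0.03, -0.0, -8.47], [0, 34.3, -13.0, 10.1, -0.03, -0.0, -8.47], [0, 35.9, -7.8, 10.1, -0.03, -0.0, -8.47], [0, 36.6, -2.5, 10.1, -0.03, -0.0, -8.47], [0, 36.6, 3.0, 10.1, -0.03, -0.0, -8.47], [0, 35.8, 8.3, 10.1, -0.03, -0.0, -8.47], [0, 34.2, 13.5, 10.1, -0.03, -0.0, -8.47]]
[ 0.99  0.11 -0.32  2.04  0.04  1.01  0.78]
```

Emit:
arm_command(
  series=[
    [[0,21.5,-30,10,0,0,-9],[0,25.5,-26.5,10,0,0,-9],[0,29,-22.5,10,0,0,-9],[0,32,-18,10,0,0,-9],[0,34.5,-13,10,0,0,-9],[0,36,-8,10,0,0,-9],[0,36.5,-2.5,10,0,0,-9],[0,36.5,3,10,0,0,-9],[0,36,8.5,10,0,0,-9]],
  ],
)

```text
time: 2.22
eef_pos: [0.4568, -0.0334, 0.2087]
ee_rot: [[-0.013, 1.0, -0.003], [1.0, 0.013, 0.002], [0.002, -0.003, -1.0]]
wrist_force: [0.5, -1.3, -1.0]
width: 0.0
```

Run:
```python
from h import *
plan(target(1,91.7,.15),91.7,4)
print(np.round(pose()[0]['joint_pos'],2))
```

```text
t 2.225 p [ 0.4568 -0.0334  0.2087] yaw 90.7 F [ 0.52 -1.31 -1.01] dyaw 1.0
[[0, 3.1, 8.1, 14.6, -0.05, -0.03, -0.24], [0, 3.0, 8.1, 14.7, -0.05, -0.03, -0.24], [0, 3.0, 8.1, 14.7, -0.05, -0.03, -0.24], [0, 3.0, 8.1, 14.7, -0.05, -0.03, -0.24]]
[ 0.58  0.27 -0.73  2.13  0.24  0.82  1.29]
```

Emit:
arm_command(
  series=[
    [[0,3,8,14.5,0,0,-0.2],[0,3,8,14.5,0,0,-0.2],[0,3,8,14.5,0,0,-0.2],[0,3,8,14.5,0,0,-0.2],[0,0,0,0,0,0,0]],
  ],
)

```text
time: 2.85
eef_pos: [0.4899, -0.0181, 0.1466]
ee_rot: [[-0.032, 0.999, -0.005], [0.999, 0.032, 0.003], [0.003, -0.005, -1.0]]
wrist_force: [-0.6, -0.1, 0.5]
width: -0.0002
```

Run:
```python
from h import *
import cv2
plan(target(1,91.7,.15),91.7,1)
m=camera_model('wrist')
im=camera('wrist')
cv2.imwrite('pics/w1.png',cv2.resize(im[:,:,::-1],None,fx=1.5,fy=1.5))
print(m)
```

```text
t 2.85 p [ 0.4899 -0.0181  0.1466] yaw 91.8 F [-0.56 -0.05  0.49] dyaw -0.1
[[0, -2.5, -1.3, -3.4, -0.27, -0.18, 0.15]]
{'camera_matrix': array([[297.31863964,   0.        , 253.5231182 ],
       [  0.        , 297.31863964, 189.80627043],
       [  0.        ,   0.        ,   1.        ]]), 'view': array([[-0.03194593,  0.99948372,  0.0034275 ,  0.03333748],
       [ 0.96464103,  0.02993428,  0.26186185, -0.4635274 ],
       [ 0.26162406,  0.01167173, -0.96509928,  0.0985052 ],
       [ 0.        ,  0.        ,  0.        ,  1.        ]])}
```

View pics/w1.png

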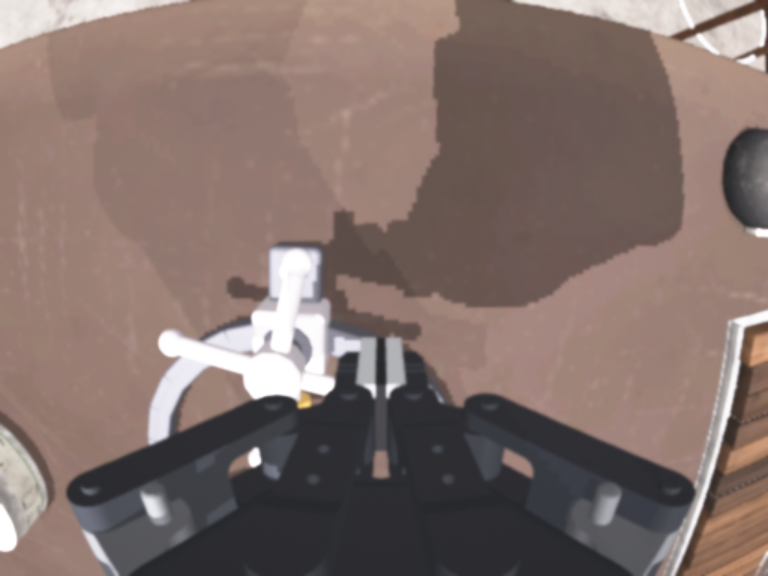

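Emit:
arm_command(
  series=[
    [[0,-2.5,-1.3,0,-0.3,-0.2,0],[0,0,0,11,0,0,0],[0,0,0,11,0,0,0],[0,0,0,11,0,0,0],[0,0,0,0,0,0,0]],
  ],
)

```text
time: 3.52
eef_pos: [0.4883, -0.0219, 0.1126]
ee_rot: [[-0.031, 1.0, 0.002], [1.0, 0.031, -0.002], [-0.002, 0.002, -1.0]]
wrist_force: [-0.3, -0.6, -0.5]
width: -0.0002
```

Run:
```python
from h import *
plan(target(1,91.7,.113),91.7,1)
for d in (3,4,5):
    a=np.radians(d);c=np.array([-42,15]);R=np.array([[np.cos(a),-np.sin(a)],[np.sin(a),np.cos(a)]]);print(d,c-R@c)
```

```text
t 3.525 p [ 0.4883 -0.0219  0.1126] yaw 91.8 F [-0.28 -0.62 -0.49] dyaw -0.1
[[0, 1.2, 0.5, -0.4, 0.13, 0.11, 0.06]]
3 [0.7274798  2.21866714]
4 [0.94403722 2.96631114]
5 [1.14751346 3.71762072]
```

Emit:
arm_command(
  series=[
    [[0,1,3,0,0,0,4],[0,1,3,0,0,0,4]],
  ],
)

```text
time: 3.78
eef_pos: [0.4943, -0.0198, 0.1123]
ee_rot: [[0.112, 0.994, 0.001], [0.994, -0.112, -0.001], [-0.001, 0.002, -1.0]]
wrist_force: [-0.0, -0.2, -0.4]
width: -0.0
```

```bash
cat > st.py <<'E'
from h import *
import sys
i=int(sys.argv[1])
s,p,R,y=pose()
d=p[:2]-np.array(AX[i]);ex,ey=R[:2,0],-R[:2,1]
u=d@ex*1e3;v=d@ey*1e3
F=np.array(s['wrist_force'][:2]);T=s['wrist_torque']
ang=np.degrees(np.arctan2(d[1],d[0]))
print('t%.2f z%.4f yaw %.1f ang(TCP) %.1f u %.1f v %.1f  Frad %.2f Fcw %.2f Fz %.2f tq %s'%(s['time'],p[2],y,ang,u,v,F@ex,-F@ey,s['wrist_force'][2],np.round(T,2)),'tilt',(R[:2,2]*57.3).round(2))
E
python3 st.py 1
```

```text
t3.77 z0.1123 yaw 83.6 ang(TCP) 104.2 u 41.0 v 15.4  Frad -0.17 Fcw -0.02 Fz -0.42 tq [ 0.08 -0.04  0.02] tilt [ 0.09 -0.08]
```

Emit:
arm_command(
  series=[
    [[0,1.5,3,0,0,0,4],[0,1.5,3,0,0,0,4]],
  ],
)

```text
time: 4.03
eef_pos: [0.5009, -0.0175, 0.1124]
ee_rot: [[0.254, 0.967, 0.001], [0.967, -0.254, -0.001], [-0.001, 0.002, -1.0]]
wrist_force: [0.7, -0.4, -1.4]
width: 0.0003
```

```bash
python3 st.py 1
```

```text
t4.03 z0.1124 yaw 75.3 ang(TCP) 95.2 u 42.2 v 15.3  Frad -0.19 Fcw 0.72 Fz -1.44 tq [-0.06  0.12 -0.03] tilt [ 0.09 -0.08]
```

Emit:
arm_command(
  series=[
    [[0,1,2.5,0,0,0,3],[0,1,2.5,0,0,0,3]],
  ],
)

```text
time: 4.28
eef_pos: [0.5065, -0.0167, 0.1126]
ee_rot: [[0.357, 0.934, 0.001], [0.934, -0.357, -0.001], [-0.001, 0.002, -1.0]]
wrist_force: [-0.3, 0.8, -0.2]
width: 0.0001
```

```bash
python3 st.py 1
```

```text
t4.28 z0.1126 yaw 69.1 ang(TCP) 88.1 u 43.0 v 14.8  Frad 0.69 Fcw -0.58 Fz -0.16 tq [ 0.    0.13 -0.04] tilt [ 0.07 -0.08]
```

Emit:
arm_command(
  series=[
    [[0,0.5,2.5,0,0,0,3],[0,0.5,2.5,0,0,0,3]],
  ],
)

```text
time: 4.53
eef_pos: [0.5117, -0.0174, 0.1127]
ee_rot: [[0.455, 0.89, 0.001], [0.89, -0.455, -0.001], [-0.001, 0.002, -1.0]]
wrist_force: [-0.7, 0.3, -1.2]
width: 0.0001
```

```bash
python3 st.py 1
```

```text
t4.53 z0.1127 yaw 62.9 ang(TCP) 81.5 u 42.9 v 14.4  Frad -0.04 Fcw -0.79 Fz -1.18 tq [0.03 0.04 0.01] tilt [ 0.07 -0.07]
```

Emit:
arm_command(
  series=[
    [[0,0.5,2.3,0,0,0,3],[0,0.5,2.3,0,0,0,3]],
  ],
)

```text
time: 4.78
eef_pos: [0.5163, -0.0184, 0.1128]
ee_rot: [[0.548, 0.836, 0.001], [0.836, -0.548, -0.001], [-0.0, 0.001, -1.0]]
wrist_force: [-1.5, -0.8, -0.6]
width: -0.0001
```

```bash
python3 st.py 1
```

```text
t4.78 z0.1128 yaw 56.8 ang(TCP) 75.5 u 42.8 v 14.5  Frad -1.53 Fcw -0.85 Fz -0.61 tq [0.05 0.07 0.02] tilt [ 0.05 -0.05]
```

Emit:
arm_command(
  series=[
    [[0,0.5,2.3,0,0,0,3],[0,0.5,2.3,0,0,0,3]],
  ],
)

```text
time: 5.03
eef_pos: [0.5208, -0.0199, 0.1128]
ee_rot: [[0.635, 0.772, 0.001], [0.772, -0.635, -0.001], [-0.0, 0.001, -1.0]]
wrist_force: [-0.5, 0.2, 0.1]
width: 0.0001
```

```bash
python3 st.py 1;  python3 - <<'E'
from h import *
import cv2
im=camera('scene')[:,:,::-1][140:290,180:340]
cv2.imwrite('pics/s2.png',cv2.resize(im,None,fx=4,fy=4,interpolation=cv2.INTER_CUBIC))
E
```

```text
t5.03 z0.1128 yaw 50.6 ang(TCP) 69.5 u 42.7 v 14.6  Frad -0.17 Fcw -0.57 Fz 0.07 tq [0.05 0.12 0.03] tilt [ 0.04 -0.04]
```

View pics/s2.png

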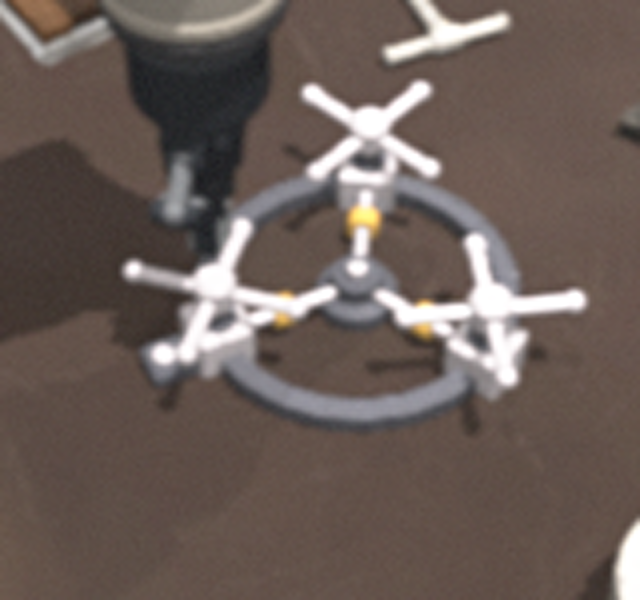

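Emit:
arm_command(
  series=[
    [[0,0.5,2.3,0,0,0,3],[0,0.5,2.3,0,0,0,3]],
  ],
)

```text
time: 5.32
eef_pos: [0.5252, -0.022, 0.113]
ee_rot: [[0.715, 0.699, 0.001], [0.699, -0.715, -0.0], [0.0, 0.001, -1.0]]
wrist_force: [-1.0, 0.8, -0.5]
width: -0.0002
```

```bash
python3 st.py 1
```

```text
t5.33 z0.1130 yaw 44.4 ang(TCP) 63.3 u 42.6 v 14.6  Frad -0.13 Fcw -1.28 Fz -0.55 tq [ 0.08  0.04 -0.03] tilt [ 0.05 -0.02]
```

Emit:
arm_command(
  series=[
    [[0,0.5,2.3,0,0,0,3],[0,0.5,2.3,0,0,0,3]],
  ],
)

```text
time: 5.58
eef_pos: [0.5292, -0.0244, 0.113]
ee_rot: [[0.785, 0.62, 0.001], [0.62, -0.785, -0.0], [0.0, 0.001, -1.0]]
wrist_force: [-0.0, 0.2, -0.2]
width: -0.0
```

```bash
python3 st.py 1
```

```text
t5.58 z0.1130 yaw 38.3 ang(TCP) 57.4 u 42.4 v 14.7  Frad 0.13 Fcw -0.18 Fz -0.16 tq [ 0.07  0.03 -0.03] tilt [ 0.04 -0.01]
```

Emit:
arm_command(
  series=[
    [[0,0.5,2.3,0,0,0,3],[0,0.5,2.3,0,0,0,3]],
  ],
)

```text
time: 5.82
eef_pos: [0.5328, -0.0271, 0.1131]
ee_rot: [[0.846, 0.534, 0.001], [0.534, -0.846, 0.0], [0.001, 0.0, -1.0]]
wrist_force: [0.2, 0.2, -0.0]
width: -0.0004
```

```bash
python3 st.py 1
```

```text
t5.83 z0.1131 yaw 32.3 ang(TCP) 51.6 u 42.2 v 14.8  Frad 0.23 Fcw -0.04 Fz -0.04 tq [ 0.12  0.07 -0.02] tilt [0.04 0.01]
```

Emit:
arm_command(
  series=[
    [[0,0.5,2.3,0,0,0,3],[0,0.5,2.3,0,0,0,3]],
  ],
)

```text
time: 6.08
eef_pos: [0.5359, -0.0298, 0.1131]
ee_rot: [[0.897, 0.442, 0.0], [0.442, -0.897, 0.001], [0.001, -0.001, -1.0]]
wrist_force: [-1.7, 4.3, -1.0]
width: 0.0001
```

```bash
python3 st.py 1
```

```text
t6.08 z0.1131 yaw 26.2 ang(TCP) 46.4 u 42.0 v 15.4  Frad 0.33 Fcw -4.64 Fz -0.98 tq [0.87 0.37 0.02] tilt [0.01 0.06]
```

Emit:
arm_command(
  series=[
    [[0,0.6,2.3,0,0,0,3],[0,0.6,2.3,0,0,0,3]],
  ],
)

```text
time: 6.32
eef_pos: [0.5385, -0.032, 0.1129]
ee_rot: [[0.938, 0.345, -0.001], [0.345, -0.938, 0.002], [-0.0, -0.003, -1.0]]
wrist_force: [-1.8, 4.5, 0.4]
width: -0.0002
```

```bash
python3 st.py 1
```

```text
t6.33 z0.1129 yaw 20.2 ang(TCP) 42.1 u 41.8 v 16.8  Frad -0.10 Fcw -4.87 Fz 0.39 tq [ 0.85  0.36 -0.  ] tilt [-0.06  0.14]
```

Emit:
arm_command(
  series=[
    [[0,0.6,2.3,0,0,0,3],[0,0.6,2.3,0,0,0,3]],
  ],
)

```text
time: 6.58
eef_pos: [0.5408, -0.0343, 0.1129]
ee_rot: [[0.969, 0.246, -0.002], [0.246, -0.969, 0.004], [-0.001, -0.004, -1.0]]
wrist_force: [-2.4, 4.6, 0.8]
width: 0.0
```

```bash
python3 st.py 1
```

```text
t6.58 z0.1129 yaw 14.2 ang(TCP) 37.9 u 41.6 v 18.3  Frad -1.16 Fcw -5.05 Fz 0.84 tq [ 0.92  0.31 -0.03] tilt [-0.1   0.23]
```

Emit:
arm_command(
  series=[
    [[0,0.8,3.3,0,0,0,2],[0,0.8,3.3,0,0,0,2],[0,0.8,3.3,0,0,0,2],[0,0.8,3.3,0,0,0,2]],
  ],
)

```text
time: 7.08
eef_pos: [0.5458, -0.0457, 0.1126]
ee_rot: [[0.994, 0.105, -0.004], [0.105, -0.994, 0.005], [-0.003, -0.006, -1.0]]
wrist_force: [-2.6, 4.5, 2.5]
width: -0.0
```

```bash
sed -i "s/^print(/print('beta %.1f'%(y+np.degrees(np.arcsin((v-17)\/47))),end=' ');print(/" st.py; python3 st.py 1
```

```text
beta 0.1 t7.08 z0.1126 yaw 6.0 ang(TCP) 22.0 u 42.3 v 12.1  Frad -2.08 Fcw -4.76 Fz 2.46 tq [ 1.02  0.84 -0.02] tilt [-0.23  0.3 ]
```

Emit:
arm_command(
  series=[
    [[0,0.8,3.0,0,0,0,4],[0,0.8,3.0,0,0,0,4],[0,0.8,3.0,0,0,0,4],[0,0.8,3.2,0,0,0,4],[0,0.8,3.2,0,0,0,4]],
  ],
)

```text
time: 7.7
eef_pos: [0.5488, -0.0607, 0.1126]
ee_rot: [[0.967, -0.253, -0.006], [-0.253, -0.967, 0.007], [-0.007, -0.005, -1.0]]
wrist_force: [-2.6, 6.1, 2.4]
width: 0.0001
```

```bash
python3 st.py 1
```

```text
beta -20.1 t7.70 z0.1126 yaw -14.7 ang(TCP) 2.0 u 42.0 v 12.6  Frad -4.11 Fcw -5.23 Fz 2.36 tq [ 1.29  0.49 -0.03] tilt [-0.32  0.41]
```

Emit:
arm_command(
  series=[
    [[0,0.8,2.9,0,0,0,4],[0,0.8,2.9,0,0,0,4],[0,0.8,3.0,0,0,0,4],[0,0.8,3.0,0,0,0,4],[0,0.8,3.0,0,0,0,4]],
  ],
)

```text
time: 8.32
eef_pos: [0.5474, -0.074, 0.1129]
ee_rot: [[0.816, -0.578, -0.005], [-0.578, -0.816, 0.01], [-0.01, -0.005, -1.0]]
wrist_force: [0.8, 7.1, 0.8]
width: -0.0002
```

```bash
python3 st.py 1
```

```text
beta -37.9 t8.32 z0.1129 yaw -35.3 ang(TCP) -15.5 u 41.4 v 14.9  Frad -3.42 Fcw -6.27 Fz 0.85 tq [1.45 0.02 0.03] tilt [-0.28  0.57]
```

Emit:
arm_command(
  series=[
    [[0,0.9,3.3,0,0,0,4],[0,0.9,3.3,0,0,0,4],[0,0.9,3.3,0,0,0,4],[0,0.9,3.3,0,0,0,4],[0,0.9,3.3,0,0,0,4]],
  ],
)

```text
time: 8.95
eef_pos: [0.5415, -0.0866, 0.1133]
ee_rot: [[0.56, -0.828, -0.001], [-0.828, -0.56, 0.013], [-0.011, -0.007, -1.0]]
wrist_force: [2.1, 6.4, -2.2]
width: -0.0002
```

```bash
python3 st.py 1
```

```text
beta -56.5 t8.95 z0.1133 yaw -55.9 ang(TCP) -33.8 u 40.7 v 16.5  Frad -4.11 Fcw -5.29 Fz -2.24 tq [ 1.37 -0.52 -0.03] tilt [-0.06  0.75]
```

Emit:
arm_command(
  series=[
    [[0,0.8,3.0,0,0,0,3],[0,0.8,3.2,0,0,0,3]],
  ],
)

```text
time: 9.2
eef_pos: [0.5384, -0.0904, 0.1135]
ee_rot: [[0.468, -0.884, 0.002], [-0.884, -0.468, 0.014], [-0.012, -0.008, -1.0]]
wrist_force: [3.1, 6.3, -3.0]
width: 0.0003
```

```bash
python3 st.py 1;  python3 - <<'E'
from h import *
import cv2
for n in('scene','top'):
    im=camera(n);cv2.imwrite(f'pics/{n}3.png',im[:,:,::-1])
a=cv2.imread('pics/scene3.png')[150:255,205:335];b=cv2.imread('pics/top3.png')[135:245,205:315]
cv2.imwrite('pics/c3.png',np.hstack([cv2.resize(a,(446,360),interpolation=cv2.INTER_CUBIC),cv2.resize(b,(354,360),interpolation=cv2.INTER_CUBIC)]))
E
```

```text
beta -62.9 t9.20 z0.1135 yaw -62.1 ang(TCP) -40.1 u 40.6 v 16.4  Frad -4.14 Fcw -5.65 Fz -3.03 tq [ 1.4  -0.68 -0.03] tilt [0.09 0.81]
```

View pics/c3.png

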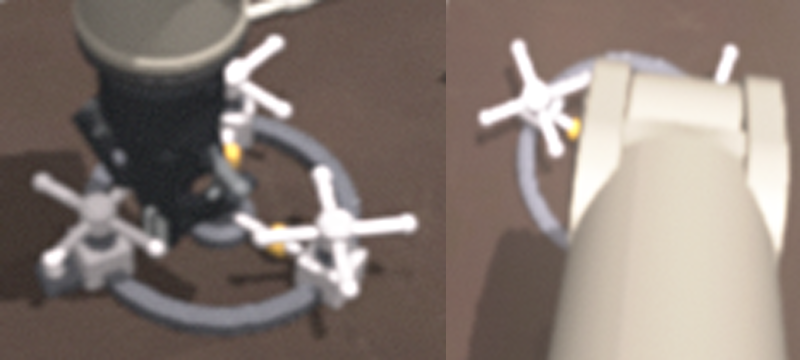

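Emit:
arm_command(
  series=[
    [[0,0,-4,0,0,0,0],[0,0,-4,0,0,0,0],[0,0,0,-25,0,0,0],[0,0,0,-40,0,0,0],[0,0,0,-20,0.3,-0.7,-5]],
  ],
)

```text
time: 9.93
eef_pos: [0.5459, -0.089, 0.1995]
ee_rot: [[0.543, -0.84, -0.003], [-0.839, -0.543, 0.026], [-0.023, -0.011, -1.0]]
wrist_force: [-0.6, 0.4, -0.0]
width: -0.0
```

Run:
```python
from h import *
plan(target(2,36.4,.17),36.4,10)
```

```text
t 9.925 p [ 0.5459 -0.089   0.1995] yaw -57.1 F [-0.63  0.42 -0.03] dyaw 93.5
[[0, -5.0, -17.3, 3.3, 0.0, 0.0, -9.35], [0, -2.2, -17.9, 3.3, 0.0, 0.0, -9.35], [0, 0.8, -18.0, 3.3, 0.0, 0.0, -9.35], [0, 3.7, -17.6, 3.3, 0.0, 0.0, -9.35], [0, 6.5, -16.8, 3.3, 0.0, 0.0, -9.35], [0, 9.1, -15.5, 3.3, 0.0, 0.0, -9.35], [0, 11.5, -13.8, 3.3, 0.0, 0.0, -9.35], [0, 13.6, -11.8, 3.3, 0.0, 0.0, -9.35], [0, 15.4, -9.4, 3.3, 0.0, 0.0, -9.35], [0, 16.7, -6.8, 3.3, 0.0, 0.0, -9.35]]
```

Emit:
arm_command(
  series=[
    [[0,-5,-17.5,0,0,0,-9.5],[0,-2,-18,0,0,0,-9.5],[0,1,-18,0,0,0,-9.5],[0,4,-17.5,0,0,0,-9.5],[0,6.5,-17,0,0,0,-9.5],[0,9,-15.5,0,0,0,-9.5],[0,11.5,-14,0,0,0,-9.5],[0,13.5,-12,0,0,0,-9.5],[0,15.5,-9.5,0,0,0,-9.5],[0,16.5,-7,0,0,0,-8]],
  ],
)

```text
time: 11.18
eef_pos: [0.6654, 0.0506, 0.2057]
ee_rot: [[0.776, 0.631, 0.001], [0.63, -0.776, 0.022], [0.015, -0.016, -1.0]]
wrist_force: [-0.0, 0.3, 0.5]
width: 0.0
```

Run:
```python
from h import *
import cv2
plan(target(2,36.4,.15),36.4,3)
for n in('scene','top'):
    im=camera(n);cv2.imwrite(f'pics/{n}4.png',im[:,:,::-1])
a=cv2.imread('pics/scene4.png')[150:255,205:335];b=cv2.imread('pics/top4.png')[135:245,205:315]
cv2.imwrite('pics/c4.png',np.hstack([cv2.resize(a,(446,360),interpolation=cv2.INTER_CUBIC),cv2.resize(b,(354,360),interpolation=cv2.INTER_CUBIC)]))
```

```text
t 11.175 p [0.6654 0.0506 0.2057] yaw 39.1 F [-0.03  0.27  0.49] dyaw -2.7
[[0, -1.3, 0.6, 18.6, -0.32, -0.28, 0.9], [0, -1.2, 0.5, 18.6, -0.32, -0.28, 0.9], [0, -1.1, 0.4, 18.6, -0.32, -0.28, 0.9]]
```

View pics/c4.png

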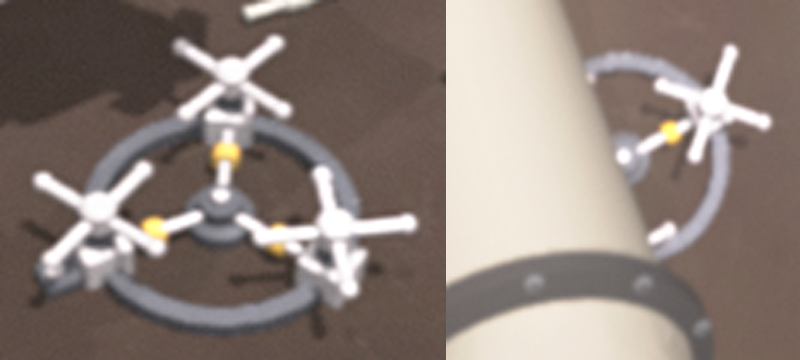

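```bash
cat > nut.py <<'E'
from h import *
import cv2,sys
C=np.array([.5930,-.0642])
def cent(f,p):
    im=cv2.imread(f).astype(float);x0,y0=int(p[0])-7,int(p[1])-7
    w=im[y0:y0+15,x0:x0+15];s=np.clip(w[:,:,2]-w[:,:,0]-40,0,None)
    yy,xx=np.mgrid[:15,:15];return np.array([(s*xx).sum()/s.sum()+x0,(s*yy).sum()/s.sum()+y0]),s.sum()
for i in (1,2,3):
    a=np.radians(178.7-120*(i-1));e=np.array([np.cos(a),np.sin(a)])
    q=[proj('scene',[*(C+r*e),.016])[0] for r in(.048,.050)]
    d=q[1]-q[0]
    print(i,q[0].round(1),'2mm=',d.round(2),end=' ')
    c0,s0=cent('pics/scene0.png',q[0]);c1,s1=cent(sys.argv[1],q[0])
    print(c0.round(2),c1.round(2),'moved mm %.2f'%(2*(c1-c0)@d/(d@d)),int(s0),int(s1))
E
python3 nut.py pics/scene4.png
python3 - <<'E'
import cv2
im=cv2.imread('pics/scene4.png')[185:250,205:270]
cv2.imwrite('pics/c5.png',cv2.resize(im,None,fx=9,fy=9,interpolation=cv2.INTER_CUBIC))
E
```

```text
1 [250.2 217.4] 2mm= [-0.79  0.28] [250.32 216.78] [249.38 215.84] moved mm 1.35 3508 2598
2 [270.5 195.6] 2mm= [ 0.06 -0.61] [270.53 194.34] [270.57 194.34] moved mm 0.01 3295 3313
3 [286.2 220. ] 2mm= [0.73 0.39] [285.36 220.42] [285.35 220.47] moved mm 0.02 1098 1121
```

View pics/c5.png

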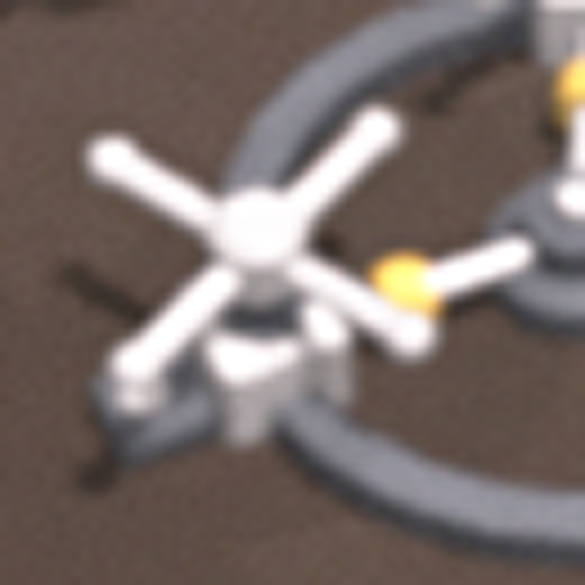

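Run:
```python
from h import *
import cv2
from scipy.optimize import minimize_scalar
o=np.array([205,185]);B=(np.array([(113,158),(380,128),(130,365),(410,335)])+.5)/9-.5+o
off=np.array([.117,-.455])
def c(a):
    t=np.radians(a+90*np.arange(4));P=np.c_[.505+.047*np.cos(t),-.0622+.047*np.sin(t),np.full(4,.054)]
    q=proj('scene',P)+off;return sum(((q-b)**2).sum(1).min() for b in B)
g=np.arange(0,90,.5);print(g[np.argmin([c(a) for a in g])],min(c(a) for a in g))
for f in('scene0','scene4'):
    im=cv2.imread(f'pics/{f}.png').astype(float);s=np.clip(im[:,:,2]-im[:,:,0]-15,0,None)
    print(f);print(s[210:224,243:258].astype(int))
```

```text
26.5 1.0176880129212236
scene0
[[  0   0   0   0   0   0   0   0   0   0   0   0   0   0   4]
 [  0   0   0   0   0   0   0   0   0   0   0   0   1   6   8]
 [  0   0   0   0   0   3  10  21  28  26  11   6   4   5   0]
 [  4   4   4  11  31  50  65  76  81  67  31   6   0   0   0]
 [ 10   5  12  30  69 100 113 117 115  87  31   0   0   0   0]
 [  9   9  16  39  80 114 120 120 116  70   0   0   0   0   0]
 [ 11   8   9  23  60  96 116 117 117  81  15   0   0   0   0]
 [  4   0   0   2  25  69 108 118 117 104  70  38   3   0   0]
 [  0   0   0   0   5  52 103 118 117 120 108  68  16   0   0]
 [  0   0   0   0   0  40 101 120 122 117  99  61  20   4   0]
 [  0   0   0   0   0  37  84 104  99  87  64  34  10   5   6]
 [  0   0   0   0   3  31  57  62  53  38  25  12   7   7   9]
 [  0   0   0   0   4   9  21  17  12   8   6   7   6  10   8]
 [  0   0   0   2   1   2   1   4   4   5   6   8  10   7  10]]
scene4
[[  8   8   9   8   9   9   8  10   9   8   9   9   8  10   7]
 [  8   8   8   8   6   9   5   5   8   9  10  12  10  10   5]
 [  5   7   7   8   8  14  22  24  17  13   8   8   6   3   0]
 [  5   7   7  16  44  74  93  96  75  37   6   0   0   0   0]
 [  3   6  20  60 109 126 117 117 105  61  12   0   0   0   0]
 [  0   1  29  99 126 104  94  91  63  10   0   0   0   0   0]
 [  0   0  10  79 124 101  88  82  60  10   0   0   0   0   0]
 [  0   0   0  20  75  96  96  95  84  55  37  13   0   0   0]
 [  0   0   0   0   4  52  87 105 110 109  89  26   0   0   0]
 [  0   0   0   0   0   0  25  49  70  96  83  35   2   0   0]
 [  0   0   0   0   0   0   0   0   0  34  36  18   5   6   6]
 [  0   0   0   0   0   0   0   0   0   0   6   5   7   8  11]
 [  0   0   0   0   0   0   0   0   0   0   0   3   9  11   9]
 [  0   0   0   0   0   0   0   0   0   0   0   6   9  10  10]]
```

Emit:
arm_command(
  series=[
    [[0,-1.3,0.6,18,-0.3,-0.3,0.9],[0,-1.2,0.5,18,-0.3,-0.3,0.9],[0,-1.1,0.4,18,-0.3,-0.3,0.9],[0,0,0,0,0,0,0]],
  ],
)

```text
time: 11.78
eef_pos: [0.6622, 0.0468, 0.1465]
ee_rot: [[0.812, 0.584, -0.004], [0.584, -0.812, -0.002], [-0.005, -0.001, -1.0]]
wrist_force: [0.2, -0.3, 0.9]
width: 0.0
```

Run:
```python
from h import *
plan(target(2,36.4,.113),36.4,3)
```

```text
t 11.775 p [0.6622 0.0468 0.1465] yaw 35.7 F [ 0.16 -0.28  0.87] dyaw 0.7
[[0, 0.7, -0.1, 11.2, -0.02, 0.09, -0.23], [0, 0.6, -0.1, 11.2, -0.02, 0.09, -0.23], [0, 0.6, -0.1, 11.2, -0.02, 0.09, -0.23]]
```

Emit:
arm_command(
  series=[
    [[0,0.6,0,11,0,0.1,-0.2],[0,0.6,0,11,0,0.1,-0.2],[0,0.6,0,11,0,0.1,-0.2],[0,0,0,0,0,0,0]],
  ],
)

```text
time: 12.28
eef_pos: [0.664, 0.0478, 0.1116]
ee_rot: [[0.806, 0.592, 0.001], [0.592, -0.806, 0.001], [0.002, -0.001, -1.0]]
wrist_force: [0.2, 1.0, -0.2]
width: 0.0001
```

```bash
python3 st.py 2
```

```text
beta 33.5 t12.28 z0.1116 yaw 36.3 ang(TCP) 55.5 u 42.2 v 14.7  Frad 0.77 Fcw -0.73 Fz -0.20 tq [ 0.03  0.07 -0.01] tilt [0.06 0.08]
```

Emit:
arm_command(
  series=[
    [[0,1,3,0,0,0,4],[0,1,3,0,0,0,4]],
  ],
)

```text
time: 12.52
eef_pos: [0.6693, 0.0441, 0.1119]
ee_rot: [[0.882, 0.472, 0.001], [0.472, -0.882, 0.002], [0.002, -0.001, -1.0]]
wrist_force: [-0.5, -0.1, 0.2]
width: 0.0002
```

```bash
python3 st.py 2
```

```text
beta 25.4 t12.53 z0.1119 yaw 28.1 ang(TCP) 47.2 u 42.6 v 14.7  Frad -0.50 Fcw -0.21 Fz 0.19 tq [ 0.03 -0.06  0.02] tilt [0.08 0.11]
```

Emit:
arm_command(
  series=[
    [[0,0.7,2.3,0,0,0,3],[0,0.7,2.3,0,0,0,3]],
  ],
)

```text
time: 12.78
eef_pos: [0.6731, 0.0406, 0.1125]
ee_rot: [[0.928, 0.373, 0.002], [0.373, -0.928, 0.002], [0.003, -0.001, -1.0]]
wrist_force: [0.1, 0.8, -0.2]
width: 0.0
```

```bash
python3 st.py 2
```

```text
beta 19.0 t12.78 z0.1125 yaw 21.9 ang(TCP) 40.7 u 43.0 v 14.6  Frad 0.36 Fcw -0.69 Fz -0.20 tq [0.09 0.07 0.01] tilt [0.13 0.13]
```

Emit:
arm_command(
  series=[
    [[0,0.6,2.3,0,0,0,3],[0,0.6,2.3,0,0,0,3]],
  ],
)

```text
time: 13.02
eef_pos: [0.6762, 0.0369, 0.1132]
ee_rot: [[0.963, 0.271, 0.003], [0.271, -0.963, 0.003], [0.004, -0.002, -1.0]]
wrist_force: [-1.2, 0.4, -0.5]
width: -0.0001
```

```bash
python3 st.py 2
```

```text
beta 13.0 t13.03 z0.1132 yaw 15.7 ang(TCP) 34.6 u 43.2 v 14.7  Frad -1.09 Fcw -0.68 Fz -0.51 tq [0.13 0.03 0.03] tilt [0.18 0.15]
```

Emit:
arm_command(
  series=[
    [[0,0.6,2.3,0,0,0,3],[0,0.6,2.3,0,0,0,3]],
  ],
)

```text
time: 13.28
eef_pos: [0.6789, 0.0329, 0.1139]
ee_rot: [[0.986, 0.165, 0.004], [0.165, -0.986, 0.003], [0.004, -0.002, -1.0]]
wrist_force: [0.5, 0.3, -0.0]
width: -0.0002
```

```bash
python3 st.py 2
```

```text
beta 7.0 t13.28 z0.1139 yaw 9.5 ang(TCP) 28.5 u 43.3 v 14.9  Frad 0.58 Fcw -0.23 Fz -0.01 tq [0.1  0.07 0.01] tilt [0.23 0.18]
```

Emit:
arm_command(
  series=[
    [[0,0.3,2.3,0.6,0,0,3],[0,0.3,2.3,0.6,0,0,3]],
  ],
)

```text
time: 13.52
eef_pos: [0.6807, 0.0286, 0.1136]
ee_rot: [[0.998, 0.058, 0.005], [0.058, -0.998, 0.004], [0.005, -0.003, -1.0]]
wrist_force: [0.4, 0.1, 0.0]
width: 0.0003
```

```bash
python3 st.py 2
```

```text
beta 1.1 t13.53 z0.1136 yaw 3.3 ang(TCP) 22.7 u 43.0 v 15.1  Frad 0.43 Fcw -0.04 Fz 0.04 tq [ 0.08 -0.04  0.04] tilt [0.3  0.21]
```

Emit:
arm_command(
  series=[
    [[0,0.4,2.3,0.4,0,0,3],[0,0.4,2.3,0.4,0,0,3]],
  ],
)

```text
time: 13.78
eef_pos: [0.6822, 0.0247, 0.1136]
ee_rot: [[0.999, -0.05, 0.007], [-0.05, -0.999, 0.005], [0.006, -0.005, -1.0]]
wrist_force: [0.0, 4.8, 0.2]
width: -0.0
```

```bash
python3 st.py 2
```

```text
beta -4.2 t13.78 z0.1136 yaw -2.8 ang(TCP) 17.5 u 42.7 v 15.9  Frad -0.19 Fcw -4.80 Fz 0.20 tq [0.91 0.13 0.05] tilt [0.37 0.27]
```

Emit:
arm_command(
  series=[
    [[0,0.4,2.3,0.4,0,0,3],[0,0.4,2.3,0.4,0,0,3]],
  ],
)

```text
time: 14.02
eef_pos: [0.6832, 0.0221, 0.1137]
ee_rot: [[0.988, -0.156, 0.008], [-0.156, -0.988, 0.007], [0.007, -0.008, -1.0]]
wrist_force: [0.8, 4.3, -0.3]
width: 0.0
```

```bash
python3 st.py 2
```

```text
beta -7.8 t14.03 z0.1137 yaw -9.0 ang(TCP) 14.0 u 42.2 v 17.9  Frad 0.13 Fcw -4.34 Fz -0.30 tq [ 0.93 -0.09  0.01] tilt [0.47 0.41]
```

Emit:
arm_command(
  series=[
    [[0,0.8,3.4,0.3,-0.1,-0.1,3],[0,0.8,3.4,0.3,-0.1,-0.1,3],[0,0.8,3.4,0.3,-0.1,-0.1,3.5],[0,0.8,3.4,0.3,-0.1,-0.1,3.5],[0,0.8,3.4,0.3,-0.1,-0.1,4]],
  ],
)

```text
time: 14.65
eef_pos: [0.6847, 0.0104, 0.1143]
ee_rot: [[0.897, -0.442, 0.003], [-0.442, -0.897, 0.008], [-0.001, -0.008, -1.0]]
wrist_force: [2.8, 4.0, -2.4]
width: 0.0002
```

```bash
python3 st.py 2
```

```text
beta -22.8 t14.65 z0.1143 yaw -26.3 ang(TCP) -0.8 u 41.6 v 19.8  Frad 0.72 Fcw -4.77 Fz -2.40 tq [ 0.84 -0.74  0.03] tilt [0.15 0.46]
```

Emit:
arm_command(
  series=[
    [[0,1.1,3.8,0.6,-0.1,0,2],[0,1.1,3.8,0.6,-0.1,0,2],[0,1.1,3.8,0.6,-0.1,0,3],[0,1.1,3.8,0.6,-0.1,0,3],[0,1.1,3.8,0.6,-0.1,0,3]],
  ],
)

```text
time: 15.28
eef_pos: [0.6812, -0.0046, 0.1131]
ee_rot: [[0.771, -0.637, 0.002], [-0.637, -0.771, 0.006], [-0.002, -0.006, -1.0]]
wrist_force: [0.4, 6.3, 2.5]
width: -0.0002
```

```bash
python3 st.py 2
```

```text
beta -42.0 t15.28 z0.1131 yaw -39.6 ang(TCP) -20.1 u 42.7 v 15.1  Frad -3.73 Fcw -5.07 Fz 2.46 tq [ 1.23 -0.13  0.03] tilt [0.11 0.32]
```

Emit:
arm_command(
  series=[
    [[0,0.9,3.6,0.2,-0.1,0,4],[0,0.9,3.6,0.2,-0.1,0,4],[0,0.9,3.6,0.2,-0.1,0,4],[0,0.9,3.6,0.2,-0.1,0,4],[0,0.9,3.6,0.2,-0.1,0,4]],
  ],
)

```text
time: 15.9
eef_pos: [0.6732, -0.0173, 0.1141]
ee_rot: [[0.497, -0.868, 0.002], [-0.868, -0.497, 0.004], [-0.003, -0.003, -1.0]]
wrist_force: [4.3, 3.2, -3.0]
width: -0.0002
```

```bash
python3 st.py 2
```

```text
beta -61.6 t15.90 z0.1141 yaw -60.2 ang(TCP) -39.4 u 41.7 v 15.9  Frad -0.64 Fcw -5.34 Fz -2.99 tq [ 0.81 -0.98  0.02] tilt [0.09 0.22]
```

Emit:
arm_command(
  series=[
    [[0,1.0,3.6,0.5,0,0,4],[0,1.0,3.6,0.5,0,0,4],[0,1.0,3.6,0.5,0,0,4],[0,1.0,3.6,0.5,0,0,4]],
  ],
)

```text
time: 16.4
eef_pos: [0.6644, -0.0255, 0.1139]
ee_rot: [[0.23, -0.973, 0.009], [-0.973, -0.23, 0.006], [-0.004, -0.01, -1.0]]
wrist_force: [5.1, 2.6, -0.7]
width: 0.0003
```

```bash
python3 st.py 2; python3 -c "
from h import *
print(np.round(pose()[0]['joint_pos'],2))"
```

```text
beta -77.1 t16.40 z0.1139 yaw -76.7 ang(TCP) -54.8 u 41.5 v 16.7  Frad -1.35 Fcw -5.58 Fz -0.75 tq [ 0.65 -1.09 -0.04] tilt [0.52 0.33]
[-0.2   0.62  0.2   1.78 -0.18  0.75 -1.25]
```

Emit:
arm_command(
  series=[
    [[0,1.0,3.6,0.3,0,0,4],[0,1.0,3.6,0.3,0,0,4],[0,1.0,3.6,0.3,0,0,4]],
  ],
)

```text
time: 16.77
eef_pos: [0.6567, -0.03, 0.1143]
ee_rot: [[0.015, -1.0, 0.016], [-1.0, -0.015, 0.006], [-0.006, -0.016, -1.0]]
wrist_force: [5.5, 0.9, -3.5]
width: -0.0001
```

```bash
python3 st.py 2
```

```text
beta -88.7 t16.77 z0.1143 yaw -89.1 ang(TCP) -66.3 u 41.2 v 17.4  Frad -0.85 Fcw -5.53 Fz -3.54 tq [ 0.38 -1.24 -0.02] tilt [0.89 0.37]
```

Emit:
arm_command(
  series=[
    [[0,1.0,3.8,0.3,0,0,3.5]],
  ],
)

```text
time: 16.9
eef_pos: [0.6537, -0.031, 0.1144]
ee_rot: [[-0.049, -0.999, 0.018], [-0.999, 0.049, 0.006], [-0.007, -0.017, -1.0]]
wrist_force: [6.3, 1.6, -3.5]
width: -0.0
```

```bash
python3 st.py 2
```

```text
beta -92.7 t16.90 z0.1144 yaw -92.8 ang(TCP) -70.4 u 41.3 v 17.0  Frad -1.89 Fcw -6.25 Fz -3.52 tq [ 0.29 -1.38 -0.01] tilt [1.02 0.37]
```

Emit:
arm_command(
  series=[
    [[0,0,-4,0,0,0,0],[0,0,-4,0,0,0,0],[0,0,0,-25,0,0,0],[0,0,0,-40,0,0,0],[0,0,0,-20,0,0,-5]],
  ],
)

```text
time: 17.52
eef_pos: [0.6604, -0.0332, 0.2003]
ee_rot: [[0.044, -0.999, 0.013], [-0.999, -0.044, 0.005], [-0.004, -0.013, -1.0]]
wrist_force: [-0.6, 0.3, -0.3]
width: 0.0001
```

Run:
```python
from h import *
plan(target(3,86,.19),86,18,total=None)
```

```text
t 17.525 p [ 0.6604 -0.0332  0.2003] yaw -87.5 F [-0.65  0.33 -0.35] dyaw 173.5
[[0, 3.5, 2.2, 0.5, 0.0, 0.0, -9.64], [0, 3.1, 2.8, 0.5, 0.0, 0.0, -9.64], [0, 2.6, 3.3, 0.5, 0.0, 0.0, -9.64], [0, 2.0, 3.7, 0.5, 0.0, 0.0, -9.64], [0, 1.4, 3.9, 0.5, 0.0, 0.0, -9.64], [0, 0.7, 4.1, 0.5, 0.0, 0.0, -9.64], [0, -0.0, 4.2, 0.5, 0.0, 0.0, -9.64], [0, -0.7, 4.1, 0.5, 0.0, 0.0, -9.64], [0, -1.4, 3.9, 0.5, 0.0, 0.0, -9.64], [0, -2.0, 3.7, 0.5, 0.0, 0.0, -9.64], [0, -2.6, 3.3, 0.5, 0.0, 0.0, -9.64], [0, -3.1, 2.8, 0.5, 0.0, 0.0, -9.64], [0, -3.5, 2.2, 0.5, 0.0, 0.0, -9.64], [0, -3.9, 1.6, 0.5, 0.0, 0.0, -9.64], [0, -4.1, 0.9, 0.5, 0.0, 0.0, -9.64], [0, -4.2, 0.2, 0.5, 0.0, 0.0, -9.64], [0, -4.1, -0.5, 0.5, 0.0, 0.0, -9.64], [0, -4.0, -1.2, 0.5, 0.0, 0.0, -9.64]]
```

Emit:
arm_command(
  series=[
    [[0,3.5,2,0,0,0,-10],[0,3,3,0,0,0,-10],[0,2.5,3.5,0,0,0,-10],[0,2,3.5,0,0,0,-10],[0,1.5,4,0,0,0,-10],[0,0.5,4,0,0,0,-10],[0,0,4,0,0,0,-10],[0,-1,4,0,0,0,-10],[0,-1.5,4,0,0,0,-10],[0,-2,3.5,0,0,0,-10]],
  ],
)

```text
time: 18.77
eef_pos: [0.6433, -0.074, 0.2032]
ee_rot: [[0.96, 0.281, 0.015], [0.281, -0.96, 0.002], [0.015, 0.002, -1.0]]
wrist_force: [-0.9, 0.6, 0.1]
width: 0.0002
```

```bash
python3 - <<'E'
from h import *
import cv2
plan(target(3,86,.18),86,8)
im=camera('scene');cv2.imwrite('pics/scene6.png',im[:,:,::-1])
a=im[150:255,205:335,::-1]
cv2.imwrite('pics/c6.png',cv2.resize(a,None,fx=6,fy=5.7,interpolation=cv2.INTER_CUBIC))
E
python3 nut.py pics/scene6.png
```

```text
t 18.775 p [ 0.6433 -0.074   0.2032] yaw 16.3 F [-0.88  0.62  0.1 ] dyaw 69.7
[[0, -3.3, 2.2, 2.9, 0.08, -0.09, -8.71], [0, -3.6, 1.7, 2.9, 0.08, -0.09, -8.71], [0, -3.8, 1.1, 2.9, 0.08, -0.09, -8.71], [0, -3.9, 0.5, 2.9, 0.08, -0.09, -8.71], [0, -4.0, -0.0, 2.9, 0.08, -0.09, -8.71], [0, -3.9, -0.6, 2.9, 0.08, -0.09, -8.71], [0, -3.8, -1.2, 2.9, 0.08, -0.09, -8.71], [0, -3.5, -1.8, 2.9, 0.08, -0.09, -8.71]]
1 [250.2 217.4] 2mm= [-0.79  0.28] [250.32 216.78] [249.36 215.79] moved mm 1.37 3508 2561
2 [270.5 195.6] 2mm= [ 0.06 -0.61] [270.53 194.34] [270.36 193.77] moved mm 1.78 3295 2687
3 [286.2 220. ] 2mm= [0.73 0.39] [285.36 220.42] [285.38 220.42] moved mm 0.03 1098 1097
```

View pics/c6.png

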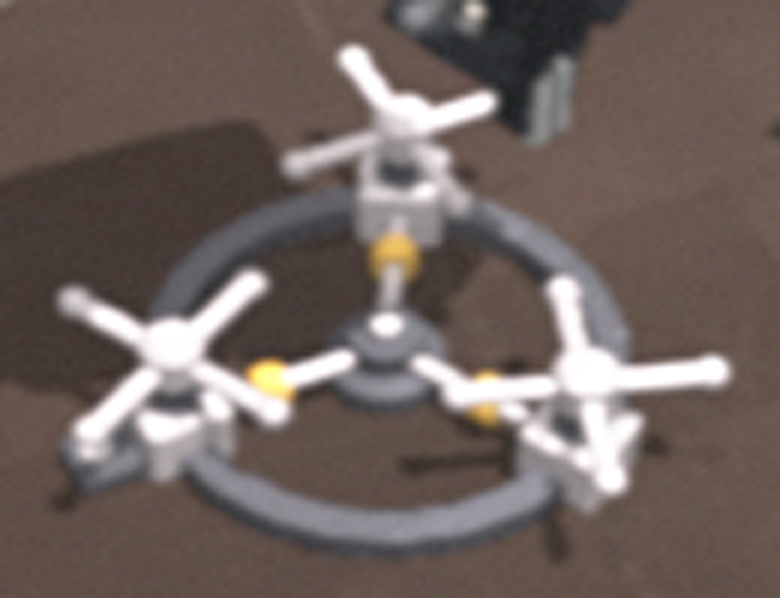

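```bash
cat > ha.py <<'E'
from h import *
def ang(i,B,o,s):
    B=(np.array(B)+.5)/np.array(s)-.5+np.array(o);off=np.array([.117,-.455])
    def c(a):
        t=np.radians(a+90*np.arange(4));P=np.c_[AX[i][0]+.047*np.cos(t),AX[i][1]+.047*np.sin(t),np.full(4,.054)]
        q=proj('scene',P)+off;return sum(((q-b)**2).sum(1).min() for b in B)
    g=np.arange(0,90,.5);k=[c(a) for a in g];print(i,g[np.argmin(k)],min(k))
E
python3 - <<'E'
from ha import *
ang(2,[(352,60),(485,102),(297,162),(460,203)],(205,150),(6,5.7))
ang(1,[(75,301),(254,283),(93,432),(272,409)],(205,150),(6,5.7))
E
```

```text
2 1.0 17.8104597279309
1 27.5 0.6756884113281061
```

Emit:
arm_command(
  series=[
    [[0,-3.5,2,3,0.1,-0.1,-9],[0,-3.5,1.5,3,0.1,-0.1,-9],[0,-4,1,3,0.1,-0.1,-9],[0,-4,0.5,3,0.1,-0.1,-9],[0,-4,0,3,0.1,-0.1,-9],[0,-4,-0.5,3,0.1,-0.1,-8.5],[0,-4,-1,3,0.1,-0.1,-8.5],[0,-3.5,-2,3,0.1,-0.1,-8.5],[0,0,0,0,0,0,0]],
  ],
)

```text
time: 19.95
eef_pos: [0.6239, -0.1035, 0.1786]
ee_rot: [[0.033, 0.999, -0.006], [0.999, -0.033, -0.002], [-0.002, -0.006, -1.0]]
wrist_force: [-0.2, 0.9, 0.5]
width: 0.0001
```

Run:
```python
from h import *
plan(target(3,86,.15),86,2)
```

```text
t 19.95 p [ 0.6239 -0.1035  0.1786] yaw 88.1 F [-0.2   0.92  0.46] dyaw -2.1
[[0, 2.6, -0.3, 14.3, -0.16, 0.06, 1.05], [0, 2.6, -0.4, 14.3, -0.16, 0.06, 1.05]]
```

Run:
```python
from ha import *
ang(2,[(352,60),(485,102),(297,162)],(205,150),(6,5.7))
t=np.radians(87.3+90*np.arange(4))
q=proj('scene',np.c_[AX[2][0]+.047*np.cos(t),AX[2][1]+.047*np.sin(t),np.full(4,.054)])+[.117,-.455]
print((q-[205,150]+.5)*[6,5.7])
```

```text
2 1.5 17.535855280687954
[[359.14404203  59.2505038 ]
 [298.08150646 161.28426532]
 [455.87409049 204.01448784]
 [511.95714099  98.71773392]]
```

Emit:
arm_command(
  series=[
    [[0,2.5,-0.4,14,-0.2,0,1],[0,2.5,-0.4,14,-0.2,0,1],[0,0,0,0,0,0,0]],
  ],
)

```text
time: 20.32
eef_pos: [0.6233, -0.0978, 0.1483]
ee_rot: [[0.079, 0.997, 0.001], [0.997, -0.079, -0.002], [-0.002, 0.002, -1.0]]
wrist_force: [-0.5, 0.2, -0.2]
width: 0.0002
```

Run:
```python
from h import *
plan(target(3,86,.113),86,3)
```

```text
t 20.325 p [ 0.6233 -0.0978  0.1483] yaw 85.5 F [-0.46  0.21 -0.16] dyaw 0.5
[[0, -0.2, -0.0, 11.8, 0.03, 0.04, -0.18], [0, -0.2, 0.0, 11.8, 0.03, 0.04, -0.18], [0, -0.2, 0.0, 11.8, 0.03, 0.04, -0.18]]
```

Emit:
arm_command(
  series=[
    [[0,0,0,11.5,0,0,-0.2],[0,0,0,11.5,0,0,-0.2],[0,0,0,11.5,0,0,0],[0,0,0,0,0,0,0]],
  ],
)

```text
time: 20.82
eef_pos: [0.6233, -0.0976, 0.111]
ee_rot: [[0.072, 0.997, 0.001], [0.997, -0.072, -0.002], [-0.002, 0.001, -1.0]]
wrist_force: [-0.5, 0.2, 0.1]
width: 0.0
```

```bash
python3 st.py 3
```

```text
beta 83.6 t20.82 z0.1110 yaw 85.9 ang(TCP) 105.3 u 42.7 v 15.1  Frad 0.21 Fcw -0.51 Fz 0.07 tq [-0.01 -0.04  0.05] tilt [ 0.05 -0.12]
```

Emit:
arm_command(
  series=[
    [[0,1,3,0,0,0,4],[0,1,3,0,0,0,4]],
  ],
)

```text
time: 21.08
eef_pos: [0.6296, -0.0965, 0.111]
ee_rot: [[0.214, 0.977, 0.001], [0.977, -0.214, -0.002], [-0.002, 0.001, -1.0]]
wrist_force: [0.1, 0.2, 0.1]
width: -0.0
```

```bash
python3 st.py 3
```

```text
beta 75.4 t21.07 z0.1110 yaw 77.6 ang(TCP) 97.2 u 42.5 v 15.1  Frad 0.19 Fcw 0.10 Fz 0.13 tq [ 0.02 -0.04 -0.03] tilt [ 0.05 -0.11]
```

Emit:
arm_command(
  series=[
    [[0,0.7,2.3,0,0,0,3],[0,0.7,2.3,0,0,0,3]],
  ],
)

```text
time: 21.32
eef_pos: [0.6349, -0.0963, 0.1116]
ee_rot: [[0.319, 0.948, 0.002], [0.948, -0.319, -0.002], [-0.001, 0.002, -1.0]]
wrist_force: [-1.3, 0.4, 0.0]
width: 0.0
```

```bash
python3 st.py 3
```

```text
beta 68.6 t21.32 z0.1116 yaw 71.4 ang(TCP) 90.5 u 42.5 v 14.7  Frad 0.00 Fcw -1.39 Fz 0.01 tq [ 0.01  0.11 -0.04] tilt [ 0.09 -0.11]
```

Emit:
arm_command(
  series=[
    [[0,0.6,2.3,0,0,0,3],[0,0.6,2.3,0,0,0,3]],
  ],
)

```text
time: 21.58
eef_pos: [0.64, -0.0967, 0.112]
ee_rot: [[0.42, 0.908, 0.002], [0.908, -0.42, -0.002], [-0.001, 0.003, -1.0]]
wrist_force: [-0.2, 1.1, -0.4]
width: -0.0001
```

```bash
python3 st.py 3
```

```text
beta 62.1 t21.57 z0.1120 yaw 65.2 ang(TCP) 84.0 u 42.4 v 14.4  Frad 0.90 Fcw -0.67 Fz -0.36 tq [ 0.05  0.12 -0.  ] tilt [ 0.11 -0.1 ]
```

Emit:
arm_command(
  series=[
    [[0,0.6,2.3,0.2,0,0,3],[0,0.6,2.3,0.2,0,0,3]],
  ],
)

```text
time: 21.82
eef_pos: [0.6449, -0.0977, 0.1121]
ee_rot: [[0.516, 0.857, 0.002], [0.857, -0.516, -0.002], [-0.0, 0.003, -1.0]]
wrist_force: [-2.8, 1.5, 0.4]
width: 0.0
```

```bash
python3 st.py 3
```

```text
beta 55.6 t21.82 z0.1121 yaw 59.0 ang(TCP) 77.5 u 42.3 v 14.2  Frad -0.16 Fcw -3.13 Fz 0.43 tq [0.28 0.69 0.02] tilt [ 0.13 -0.1 ]
```

Emit:
arm_command(
  series=[
    [[0,0.6,2.3,0.2,0,0,3],[0,0.6,2.3,0.2,0,0,3]],
  ],
)

```text
time: 22.08
eef_pos: [0.6487, -0.0985, 0.1118]
ee_rot: [[0.605, 0.796, 0.0], [0.796, -0.605, -0.001], [-0.001, 0.001, -1.0]]
wrist_force: [-3.7, 2.6, 2.7]
width: 0.0005
```

```bash
python3 st.py 3
```

```text
beta 50.6 t22.07 z0.1118 yaw 52.8 ang(TCP) 72.6 u 42.2 v 15.2  Frad -0.14 Fcw -4.50 Fz 2.69 tq [0.53 0.78 0.02] tilt [ 0.01 -0.05]
```

Emit:
arm_command(
  series=[
    [[0,0.6,2.3,0.2,0,0,3],[0,0.6,2.3,0.2,0,0,3]],
  ],
)

```text
time: 22.32
eef_pos: [0.6524, -0.0995, 0.1116]
ee_rot: [[0.687, 0.727, -0.002], [0.727, -0.687, 0.0], [-0.001, -0.001, -1.0]]
wrist_force: [-3.4, 3.2, 2.7]
width: 0.0001
```

```bash
python3 st.py 3
```

```text
beta 45.7 t22.32 z0.1116 yaw 46.6 ang(TCP) 67.7 u 42.1 v 16.3  Frad -0.05 Fcw -4.66 Fz 2.69 tq [0.49 0.76 0.03] tilt [-0.1   0.01]
```

Emit:
arm_command(
  series=[
    [[0,0.6,2.3,0.2,0,0,3],[0,0.6,2.3,0.2,0,0,3]],
  ],
)

```text
time: 22.58
eef_pos: [0.656, -0.1009, 0.1115]
ee_rot: [[0.761, 0.649, -0.003], [0.649, -0.761, 0.001], [-0.002, -0.003, -1.0]]
wrist_force: [-3.3, 2.6, 2.6]
width: 0.0001
```

```bash
python3 st.py 3
```

```text
beta 40.8 t22.57 z0.1115 yaw 40.4 ang(TCP) 62.9 u 42.0 v 17.3  Frad -0.86 Fcw -4.12 Fz 2.60 tq [0.55 0.76 0.01] tilt [-0.19  0.08]
```

Emit:
arm_command(
  series=[
    [[0,0.9,3.6,0.1,0,0,3],[0,0.9,3.6,0.1,0,0,3],[0,0.9,3.6,0.1,0,0,3],[0,0.9,3.6,0.1,0,0,3],[0,0.9,3.6,0.1,0,0,3]],
  ],
)

```text
time: 23.2
eef_pos: [0.6678, -0.1105, 0.1115]
ee_rot: [[0.906, 0.423, -0.009], [0.423, -0.906, 0.005], [-0.006, -0.008, -1.0]]
wrist_force: [-5.2, 3.8, 3.1]
width: -0.0001
```

```bash
python3 st.py 3
```

```text
beta 21.5 t23.20 z0.1115 yaw 25.0 ang(TCP) 43.4 u 42.5 v 14.1  Frad -3.13 Fcw -5.67 Fz 3.11 tq [ 0.64  1.05 -0.04] tilt [-0.52  0.27]
```

Emit:
arm_command(
  series=[
    [[0,0.9,3.5,0.1,0,0,4],[0,0.9,3.5,0.1,0,0,4],[0,0.9,3.5,0.1,0,0,4],[0,0.9,3.5,0.1,0,0,4],[0,0.9,3.5,0.1,0,0,4]],
  ],
)

```text
time: 23.82
eef_pos: [0.6759, -0.1216, 0.1116]
ee_rot: [[0.997, 0.079, -0.014], [0.079, -0.997, 0.01], [-0.013, -0.011, -1.0]]
wrist_force: [-3.1, 4.7, 2.0]
width: -0.0003
```

```bash
python3 st.py 3
```

```text
beta 3.9 t23.82 z0.1116 yaw 4.6 ang(TCP) 25.9 u 42.0 v 16.5  Frad -2.71 Fcw -4.90 Fz 2.04 tq [ 1.1   0.7  -0.04] tilt [-0.78  0.6 ]
```

Emit:
arm_command(
  series=[
    [[0,0.9,3.5,0.1,0,0,4],[0,0.9,3.5,0.1,0,0,4],[0,0.9,3.5,0.1,0,0,4],[0,0.9,3.5,0.1,0,0,4],[0,0.9,3.5,0.1,0,0,4]],
  ],
)

```text
time: 24.45
eef_pos: [0.6801, -0.1327, 0.1121]
ee_rot: [[0.962, -0.273, -0.014], [-0.273, -0.962, 0.018], [-0.018, -0.014, -1.0]]
wrist_force: [0.2, 5.9, 0.4]
width: -0.0004
```

```bash
python3 st.py 3
```

```text
beta -11.6 t24.45 z0.1121 yaw -15.8 ang(TCP) 10.8 u 40.8 v 20.5  Frad -1.44 Fcw -5.72 Fz 0.35 tq [ 1.25 -0.13  0.  ] tilt [-0.78  1.04]
```

Emit:
arm_command(
  series=[
    [[0,1.2,4,0.3,-0.15,0.2,2.5],[0,1.2,4,0.3,-0.15,0.2,2.5],[0,1.2,4,0.3,-0.15,0.2,3],[0,1.2,4,0.3,-0.15,0.2,3]],
  ],
)

```text
time: 24.95
eef_pos: [0.68, -0.1432, 0.1115]
ee_rot: [[0.891, -0.454, -0.004], [-0.454, -0.891, 0.01], [-0.009, -0.007, -1.0]]
wrist_force: [-0.8, 7.2, 2.2]
width: -0.0001
```

```bash
python3 st.py 3
```

```text
beta -25.1 t24.95 z0.1115 yaw -27.0 ang(TCP) -2.5 u 40.8 v 18.6  Frad -3.98 Fcw -6.00 Fz 2.18 tq [ 1.44  0.33 -0.02] tilt [-0.25  0.59]
```

Emit:
arm_command(
  series=[
    [[0,1.2,3.8,0.1,-0.1,0.1,3],[0,1.2,3.8,0.1,-0.1,0.1,3]],
  ],
)

```text
time: 25.2
eef_pos: [0.6793, -0.1477, 0.1118]
ee_rot: [[0.838, -0.545, -0.002], [-0.545, -0.838, 0.009], [-0.007, -0.006, -1.0]]
wrist_force: [0.3, 6.2, 2.0]
width: 0.0001
```

```bash
python3 st.py 3
```

```text
beta -31.1 t25.20 z0.1118 yaw -33.0 ang(TCP) -8.3 u 40.4 v 18.6  Frad -3.11 Fcw -5.32 Fz 1.96 tq [ 1.43 -0.06  0.02] tilt [-0.13  0.53]
```

One more row, then back off, rise and look.

Emit:
arm_command(
  series=[
    [[0,1.2,3.8,0.1,0,0.1,3]],
  ],
)

```text
time: 25.32
eef_pos: [0.6787, -0.1498, 0.112]
ee_rot: [[0.809, -0.588, -0.0], [-0.588, -0.809, 0.01], [-0.006, -0.008, -1.0]]
wrist_force: [1.2, 6.9, -0.5]
width: 0.0002
```

```bash
python3 st.py 3
```

```text
beta -34.0 t25.32 z0.1120 yaw -36.0 ang(TCP) -11.1 u 40.1 v 18.7  Frad -3.10 Fcw -6.28 Fz -0.49 tq [ 1.41 -0.16  0.01] tilt [-0.01  0.58]
```

Emit:
arm_command(
  series=[
    [[0,0,-4,0,0,0,0],[0,0,-4,0,0,0,0],[0,0,0,-25,0,0,0],[0,0,0,-50,0,0,0],[0,0,0,-60,0,0,0],[0,0,0,-60,0,0,0],[0,0,0,0,0,0,0]],
  ],
)

```text
time: 26.2
eef_pos: [0.6846, -0.1442, 0.3133]
ee_rot: [[0.812, -0.584, -0.0], [-0.584, -0.812, 0.01], [-0.006, -0.008, -1.0]]
wrist_force: [-0.4, -0.5, -1.2]
width: -0.0001
```

```bash
python3 - <<'E'
from h import *
import cv2
im=camera('scene');cv2.imwrite('pics/scene7.png',im[:,:,::-1])
a=im[150:255,205:335,::-1]
cv2.imwrite('pics/c7.png',cv2.resize(a,None,fx=6,fy=5.7,interpolation=cv2.INTER_CUBIC))
E
python3 nut.py pics/scene7.png
```

```text
1 [250.2 217.4] 2mm= [-0.79  0.28] [250.32 216.78] [249.84 216.32] moved mm 0.71 3508 2454
2 [270.5 195.6] 2mm= [ 0.06 -0.61] [270.53 194.34] [270.37 193.76] moved mm 1.82 3295 2663
3 [286.2 220. ] 2mm= [0.73 0.39] [285.36 220.42] [286.22 220.26] moved mm 1.65 1098 2982
```

View pics/c7.png

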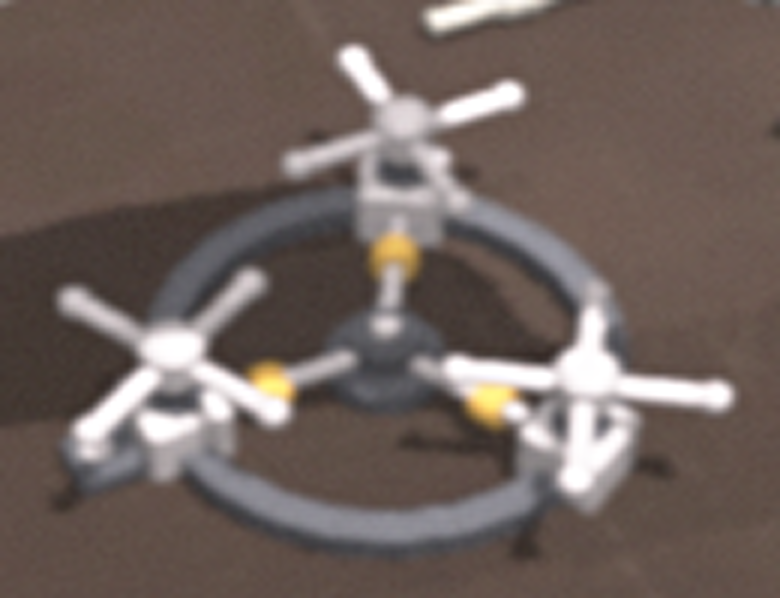

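View pics/scene7.png

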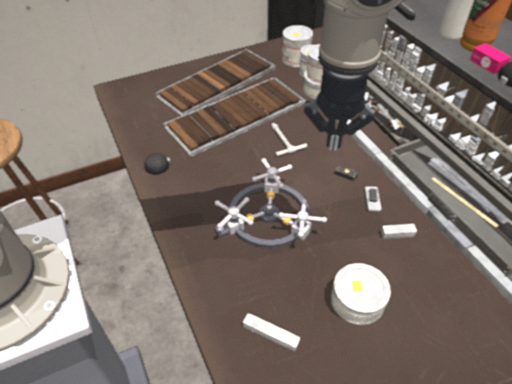

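Emit:
arm_command(
  series=[
    [[0,15,43,0,0,0,0],[0,15,43,0,0,0,0],[0,15,43,0,0,0,0],[0,15,43,0,0,0,0],[0,15,43,0,0,0,0],[0,15,43,0,0,0,0],[0,15,43,0,0,0,0],[0,15,43,0,0,0,0],[0,0,0,0,0,0,0]],
  ],
)

```text
time: 27.38
eef_pos: [0.5763, -0.5008, 0.2918]
ee_rot: [[0.816, -0.577, -0.021], [-0.577, -0.817, 0.017], [-0.027, -0.002, -1.0]]
wrist_force: [0.4, 0.6, 0.4]
width: 0.0002
```

```bash
python3 - <<'E'
from ha import *
import cv2
ang(3,[(595,290),(458,368),(720,395),(578,478)],(205,150),(6,5.7))
im=camera('scene');cv2.imwrite('pics/scene8.png',im[:,:,::-1])
im2=camera('top');cv2.imwrite('pics/top8.png',im2[:,:,::-1])
a=cv2.imread('pics/scene8.png')[150:255,205:335];b=cv2.imread('pics/top8.png')[135:245,205:315]
cv2.imwrite('pics/c8.png',np.hstack([cv2.resize(a,(446,360),interpolation=cv2.INTER_CUBIC),cv2.resize(b,(354,360),interpolation=cv2.INTER_CUBIC)]))
E
sed 's/scene/top/g' nut.py > nutt.py
python3 nut.py pics/scene8.png;python3 nutt.py pics/top8.png
```

```text
3 56.5 1.0282570789396157
1 [250.2 217.4] 2mm= [-0.79  0.28] [250.32 216.78] [249.33 215.74] moved mm 1.37 3508 2445
2 [270.5 195.6] 2mm= [ 0.06 -0.61] [270.53 194.34] [270.51 193.82] moved mm 1.66 3295 3170
3 [286.2 220. ] 2mm= [0.73 0.39] [285.36 220.42] [286.19 220.34] moved mm 1.65 1098 2896
1 [259.5 199.7] 2mm= [-0.02  0.69] [257.55 199.32] [259.33 200.07] moved mm 2.02 1263 2383
2 [245.9 174.5] 2mm= [-0.59 -0.36] [245.55 174.07] [244.96 173.74] moved mm 1.97 2706 2653
3 [274.6 175.4] 2mm= [ 0.61 -0.32] [274.32 174.91] [274.66 174.47] moved mm 1.46 2642 2275
```

View pics/c8.png

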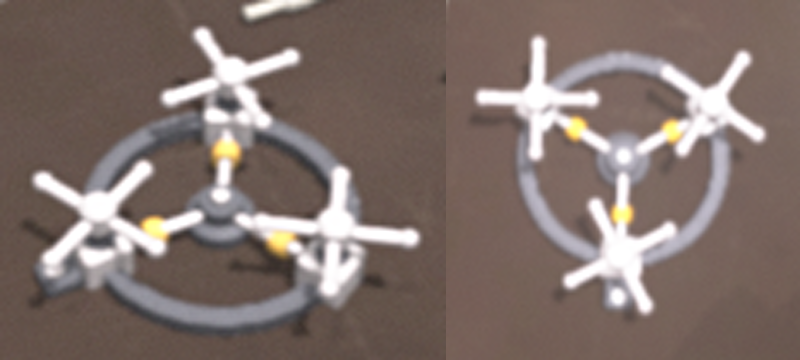

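Run:
```python
import cv2,numpy as np
a=[cv2.resize(cv2.imread(f'pics/top{k}.png')[160:205,225:295],None,fx=5.6,fy=5.6,interpolation=cv2.INTER_CUBIC) for k in(0,8)]
cv2.imwrite('pics/c9.png',np.hstack(a))
for k in (0,8):
    im=cv2.imread(f'pics/top{k}.png').astype(float);s=np.clip(im[:,:,2]-im[:,:,0]-15,0,None)
    print(s[169:182,268:282].astype(int))
```

```text
[[  4   4   4   3   4   3   5   8   7   6   2   0   0   0]
 [  9   8   7   4   2   4   6   6   4   2   0   0   0   0]
 [ 12  10   9  10  14  30  42  37  16   0   0   0   0   0]
 [ 13  12  13  27  60  96 117 104  51   8   0   0   0   0]
 [ 11  11  18  57 114 133 128 110  55   0   0   0   0   0]
 [ 12  11  18  64 117 120 115  97  47   4   0   0   0   0]
 [  9   3   3  28  63  92 106 106  79  50  24   0   0   0]
 [  0   0   0   0   5  63 107 121 119  98  40   6   1   0]
 [  0   0   0   0   0  59 121 138 128  86  34   7   1   0]
 [  0   0   0   0   0  45 101 106  77  42  17   3   0   0]
 [  0   0   0   0   0  19  43  42  27  14   7   1   0   0]
 [  0   0   0   4   5   8  13  15  11   8   4   0   0   0]
 [  0   2   8   9   8   9  10  11   9   8   3   0   0   0]]
[[ 13  13  11  11  10   7   5   3   3   3   0   0   0   0]
 [ 14  12  12  12  11  11  15  19  12   5   0   0   0   0]
 [ 14  13  13  13  19  35  62  74  51  16   0   0   0   0]
 [ 14  13  14  20  51  98 122 122  87  24   0   0   0   0]
 [ 13  12  14  35  94 125 118 106  59   2   0   0   0   0]
 [ 14  11  10  28  80  97 102  96  58   8   0   0   0   0]
 [ 10   6   0   6  16  52  87 101  87  65  39   0   0   0]
 [  0   0   0   0   0  23  86 115 120 107  43   0   0   0]
 [  0   0   0   0   0  30 104 130 118  70   4   0   0   0]
 [  0   0   0   0   0  20  76  90  52   6   0   0   0   0]
 [  0   0   0   0   0   9  28  24   4   0   0   0   0   0]
 [  0   0   1   3   6   7   9   3   0   0   0   0   0   3]
 [  0   4   9  11  10   9   7   1   0   0   0   0   2   8]]
```

View pics/c9.png

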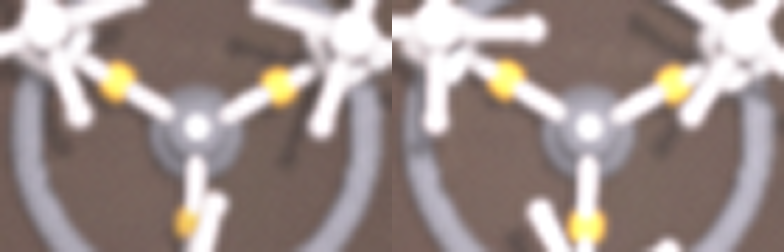

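Run:
```python
from h import *
import cv2
from scipy.ndimage import shift
from scipy.optimize import minimize_scalar
C=np.array([.5930,-.0642])
for cam in('top','scene'):
  A=cv2.imread(f'pics/{cam}0.png').astype(float);B=cv2.imread(f'pics/{cam}8.png').astype(float)
  A=A[:,:,2]-A[:,:,0];B=B[:,:,2]-B[:,:,0]
  for i in(1,2,3):
    a=np.radians(178.7-120*(i-1));e=np.array([np.cos(a),np.sin(a)])
    q0,q2=[proj(cam,[*(C+r*e),.02])[0] for r in(.048,.050)];d=(q2-q0)/2;n=d/np.hypot(*d)
    yy,xx=np.mgrid[:A.shape[0],:A.shape[1]];w=np.stack([xx,yy],-1)-q0
    al=w@n;pe=w@np.array([-n[1],n[0]])
    for name,m in(('all',(abs(al)<6)&(abs(pe)<6)),('inner',(al>-5.5)&(al<0)&(abs(pe)<5)),('in+',(al>-5.5)&(al<0)&(pe<5)&(pe>-1)),('in-',(al>-5.5)&(al<0)&(pe>-5)&(pe<1))):
        f=lambda s:((shift(A,(s*d[1],s*d[0]),order=3)-B)[m]**2).mean()
        r=minimize_scalar(f,bounds=(-1,4),method='bounded');print(cam,i,name,'%.2f mm  rms %.1f (0: %.1f)'%(r.x,r.fun**.5,f(0)**.5))
```

```text
top 1 all 2.35 mm  rms 37.9 (0: 40.1)
top 1 inner 2.44 mm  rms 36.4 (0: 39.8)
top 1 in+ 2.39 mm  rms 10.5 (0: 22.5)
top 1 in- 2.76 mm  rms 48.4 (0: 50.7)
top 2 all 2.04 mm  rms 5.1 (0: 16.6)
top 2 inner 2.07 mm  rms 4.6 (0: 19.0)
top 2 in+ 2.16 mm  rms 5.2 (0: 20.2)
top 2 in- 2.26 mm  rms 4.7 (0: 22.2)
top 3 all 1.24 mm  rms 11.5 (0: 14.8)
top 3 inner 1.76 mm  rms 7.0 (0: 17.1)
top 3 in+ 1.61 mm  rms 7.9 (0: 16.3)
top 3 in- 1.94 mm  rms 4.8 (0: 18.9)
scene 1 all 0.88 mm  rms 32.6 (0: 33.3)
scene 1 inner 2.25 mm  rms 16.8 (0: 28.8)
scene 1 in+ 2.49 mm  rms 17.9 (0: 30.4)
scene 1 in- 2.59 mm  rms 14.4 (0: 33.7)
scene 2 all 1.55 mm  rms 4.5 (0: 12.3)
scene 2 inner 1.67 mm  rms 3.5 (0: 13.9)
scene 2 in+ 1.78 mm  rms 3.6 (0: 15.2)
scene 2 in- 1.58 mm  rms 2.5 (0: 15.1)
scene 3 all -1.00 mm  rms 48.0 (0: 48.5)
scene 3 inner -1.00 mm  rms 54.7 (0: 57.1)
scene 3 in+ -1.00 mm  rms 53.5 (0: 57.8)
scene 3 in- 4.00 mm  rms 52.3 (0: 61.4)
```

```bash
python3 -c "
from bench import *
s=read_state();print(s['time'],s['wrist_force']);print(hand_in())"
```

```text
27.475 [ 0.28065043  0.27832949 -0.1242492 ]
the job is handed in; nothing more can be done
None
```

I tightened handles 1, 2 and 3 in that order, each with the shut fingertips on one spoke, through the play to the bite and then about a quarter turn more. I handed in with the arm clear, about 27.5 s on the clock; no verdict is reported.

| Handle | Play (°) | Turn past the bite, by touch (°) | Handle angle by camera against touch | Nut movement by camera (mm) |
|---|---|---|---|---|
| 1 | about 50 | 87–92 | 26.5–27.5° against 27° | 2.0–2.6 where the fit was usable |
| 2 | about 23 | 88–94 | three visible end balls agree with 87.3°; the fourth was hidden, so no clean fit | 1.6–2.3 |
| 3 | about 15 | 89–96, best about 90 | 56.5° against 56° | 1.5–1.9 (top camera) |

- **Forces:** the force readings I took at the end of each move stayed under about 8 N, well below the 20 N limit.
- **Bystanders:** the last scene picture shows them where they were at the start, judged by eye only.
- **Weak check:** the nut measurements are good to only about 0.3 mm. Nut 1 is the least certain: a spoke partly covers it and some of its fits read above 2.3 mm. Fits spoiled by a covering spoke were set aside: two of nut 1's scene readings (0.9 and 1.4), one of nut 3's top readings (1.2) and all of nut 3's scene readings. I relied on the touch measurement, where every range lies inside 90 ± 13°.

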